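Make up the post kit and the lens kit in their foam-lined trays

ROBOT

A 6-joint arm with a two-finger parallel gripper is mounted at the origin on a cart in front of the work surface, level with it; the furniture and walls round the work are solid. World frame = base frame: x ahead of the robot, y to its left, z up, the work surface at z = 0. Lengths are in m, angles in degrees, forces in N, time in s.
With the tool pointing down it reaches from about 0.35 to 0.875 m from the base axis. Payload 4.2 kg.
Tool frame: the origin (TCP) lies between the finger pads; the fingertips stand 17 mm ahead of it and the grasp point (between the pads) lies 2 mm behind it; z points along the fingers, y is the line along which they close (so a half turn about z gives the same grasp; the last joint's range is limited). The gripper opens to 87 mm and grips with 3 to 60 N. Pads are 19 mm wide; open, the fingers measure 117 mm over their backs; the gripper's body (75 mm by 190 mm) begins 51 mm behind the grasp point.
Start: joints at [-57.777, 22.042, 0.453, 0, -68.411, -14.817], TCP at [0.187, -0.596, 0.24] pointing down, gripper open.
Joint ranges: [-179.83, 179.83], [-69.29, 118.12], [-61.27, 80.66], [-181.25, 117.63], [-171.15, -9.14], [-177.46, 177.46]. Speed limits (degrees/s): [159.86, 159.86, 180, 180, 180, 180].

INTERFACE

Orientations are given as a 3x3 rotation matrix whose columns are the frame's x, y, z axes.
In Python, from station import r gives the robot as it stands.
- The arm moves only by the tool servo_tool, never from a script. Its argument "targets" is a list of rows, each a list of 5 numbers: the shift along the world's x, y, z in units of 30 mm (1.0 is 30 mm), then the turn about the world's z in rad, then the finger opening in mm, from 0 to 87. In form: [[x, y, z, turn, gripper], ...]. A call has exactly 5 rows; each row is the pose to reach, as a shift and turn from the pose commanded when the call began; what a row does not reach only later rows make up. A row lasts 1/12 s, in which the tool goes at most 41.7 mm and 7.16 degrees, less where a joint would pass 70% of its speed; a pose out of reach is approached as far as the arm can. A call with a gripper value outside its range is refused whole. The fingers move at their own pace and stop on an object; the grip force is fixed at half the most. Time passes only in rows, so rows that repeat a pose let the fingers close, or fill a call up. It gives the time, the measured TCP pose, the force, the opening and the grip force at its end, in the units of the state.
- r.sense(): the state, without advancing time (a new reading comes with each control period).
- r.capture(name): name is "scene" or "top"; returns a dict with "pixels" (420x560x3 uint8, red, green, blue), "fx", "fy", "cx", "cy" (pixels), "world_from_camera" (4x4, takes a point from camera to world coordinates). Camera axes: x right, y down, z forward; pixel columns grow to the right and rows downward; lengths in m; the calibration is good to about 2 mm. A picture is of the moment at which its call begins. There is no depth.
- r.finish_job(): hands the job in; it is judged then, once.
The state is a dict: "time_s": time; "joints": joint angles; "joint_velocities": joint speeds; "effort": joint torques, N m; "tcp_pos": TCP position; "ee_rot": TCP orientation; "wrist_force": force on the tool from outside, world axes, zero at the start; "moment": the same for the moment, N m; "gripper_width": opening from 0.0 (shut) to 1.0 (fully open); "gripper_force": force on a finger pad.
Only numpy, scipy, OpenCV 4.12 (cv2) and the standard library are available. Lean on these libraries where they do the work, as an engineer would, in place of code of your own. Each camera call takes 0.05 s, during which the arm holds its last target. There are 200 camera calls.

TASK

Make up the two kits for the optics practical from the loose parts on the bench. Post kit, blue tray: lay the long slotted base in the long recess and stand the tall post holder upright in the round well. Lens kit, yellow tray: lay the short slotted base and the square lens holder plate flat in their recesses, then stand the lens tube upright on that plate, centred over its hole; leave the slotted square base and the short post holder where they lie in the stock.

Things in the scene. Friction and masses are not known exactly. Their poses are not given: they have to be found in the camera images.
- blue_tray: Fixed blue tray, 128 (x) x 168 (y) mm; origin: centre of its underside. Floor top at z 4 mm, grey foam on it to 10, rim 12.5. Cut through the foam to the blue floor: long recess centred x 0, y -30, 37 (x) x 88 (y) mm, with finger notches 34 mm wide out to x +-43; round well 38 mm across at x 0, y +50. A grab tab on each y end (12 mm); white card on the -y one.
- yellow_tray: Fixed yellow tray, same size, origin, heights and tabs as the blue one. Cut through its foam to the yellow floor: short recess centred x 0, y -44, 37 (x) x 62 (y) mm, with finger notches 34 mm wide out to x +-43; square recess 67 x 67 mm centred x 0, y +36.5, with finger notches 34 mm wide out to x +-52.
- long_base: Long slotted mounting base, loose: flat black bar 25 (x) by 76 (y) by 10 mm high, 45 g, two slots and a small hole, lying flat. Origin: centre of its underside, z up. Grip it across its 25 mm width (along its x).
- short_base: Short slotted mounting base, loose: flat black bar 25 (x) by 50 (y) by 10 mm high, 32 g, one slot and a small hole, lying flat. Origin: centre of its underside, z up. Grip it across its 25 mm width (along its x).
- tall_holder: Tall post holder, loose: upright black tube, 25 mm diameter, 50 mm high, a small thumbscrew near its top. Origin: centre of the underside of its 30 x 35 mm bounding box, z up; the tube's axis stands at x +2.5, y -4.5 mm, and the thumbscrew points from there to (-0.6, +0.8). Grip the tube closing along (+0.8, +0.6), clear of the thumbscrew. 70 g.
- lens_plate: Lens holder plate, loose: square black plate 55 by 55 by 12 mm with a round hole in the middle, 50 g, lying flat. Origin: centre of its underside, z up. Grip it across 55 mm, along its x or y.
- lens_tube: Lens tube, loose: black ring-shaped tube 30 mm in diameter and 28 mm high, open at both ends, standing upright, 35 g; wider than the plate's hole, so it stands on the plate. Origin: centre of its underside, z up.
- square_base: Slotted square base, loose, belongs to neither kit: black plate 50 x 50 x 10 mm with two long slots (copper-coloured strip in one) and no round hole, 70 g. Origin: centre of its underside, z up.
- short_holder: Short post holder, loose, belongs to neither kit: black, 18 mm high, 25 mm in diameter with a thumbscrew nearly as large as the body at its side, 55 g. Origin: centre of the underside of its 26 by 36 mm bounding box, z up.

How it is judged (in metres and radians):
At the end, for the whole second after the job is handed in: Both bases and the lens plate lie flat on the floors of their recesses, within 10 mm of centre; the tall holder stands upright on the well's floor, within 15 mm; the tube stands upright on the plate, within 10 mm; these are at rest; square base and short holder are within 25 mm of their starts (x of long_base in the frame of blue_tray between -0.01 and 0.01 m and y of long_base in the frame of blue_tray between -0.04 and -0.02 m and z of long_base in the frame of blue_tray between 0.001 and 0.0072 m and angle between each of long_base, short_base, lens_plate's own z axis and vertical below 0.06 rad and linear speed of each of long_base, tall_holder, short_base, lens_plate, lens_tube below 0.02 m/s and x of tall_holder in the frame of blue_tray between -0.015 and 0.015 m and y of tall_holder in the frame of blue_tray between 0.035 and 0.065 m and z of tall_holder in the frame of blue_tray between 0.001 and 0.0072 m and angle between each of tall_holder, lens_tube's own z axis and vertical below 0.1 rad and x of short_base in the frame of yellow_tray between -0.01 and 0.01 m and y of short_base in the frame of yellow_tray between -0.054 and -0.034 m and z of short_base in the frame of yellow_tray between 0.001 and 0.0072 m and x of lens_plate in the frame of yellow_tray between -0.01 and 0.01 m and y of lens_plate in the frame of yellow_tray between 0.0265 and 0.0465 m and z of lens_plate in the frame of yellow_tray between 0.001 and 0.0072 m and x of lens_tube in the frame of lens_plate between -0.01 and 0.01 m and y of lens_tube in the frame of lens_plate between -0.01 and 0.01 m and z of lens_tube in the frame of lens_plate between 0.009 and 0.015 m and distance of each of square_base, short_holder from where it was at the start of the episode below 0.025 m); the robot touches nothing.
It fails at once if the square base or the short post holder, which belong to neither kit, is moved by more than 25 mm (distance of any of square_base, short_holder from where it was at the start of the episode above 0.025 m).
It also fails if it takes over 136 s, if anything falls off the work surface, if the arm or the gripper's body presses on something with over 40 N, if the wrist force passes 120 N, or if a joint passes its speed limit or range.

## Working session

There is one attempt and no reset: what is moved stays moved. The work goes in short steps, Python scripts to look and compute and a tool call to move; the robot and the scene stay as the last step left them, time stands still between calls to the robot, and variables do not carry over. Pictures are saved under pics/ and viewed, at most 14 in all, crops included, and the job is handed in when it is done.

Besides the shell and the picture viewer there is one more tool, called after ">>>" as a command line: name --pt "numbers of a row" for each row, then --argument value for the rest. servo_tool: Moves the arm, as the interface text tells. Its arguments: {"type":"object","properties":{"targets":{"type":"array","items":{"type":"array","items":{"type":"number"}}}},"required":["targets"]}

```bash
mkdir -p pics; ls
python3 - <<'E'
from station import r
import cv2,numpy as np
s=r.sense();print({k:np.round(v,3).tolist() for k,v in s.items()})
for n in("top","scene"):
    c=r.capture(n);cv2.imwrite(f"pics/{n}0.png",c["pixels"][:,:,::-1]);print(n,c["fx"],c["fy"],c["cx"],c["cy"],np.round(c["world_from_camera"],4).tolist())
E
```

```text
pics
{'time_s': 0.0, 'joints': [-57.776, 22.092, 0.379, -0.03, -68.41, -14.818], 'joint_velocities': [-0.09, -0.062, -0.009, 0.173, -0.019, -0.07], 'effort': [-0.0, -39.066, 18.74, 4.22, 0.011, -0.0], 'tcp_pos': [0.187, -0.596, 0.238], 'ee_rot': [[-0.954, -0.299, -0.001], [-0.299, 0.954, 0.002], [0.0, 0.002, -1.0]], 'wrist_force': [-0.24, -0.585, 0.568], 'moment': [0.032, 0.07, -0.005], 'gripper_force': 0.0, 'gripper_width': 1.0}
top 527.0758748028446 527.0758748028446 275.1967322545995 211.7197809311499 [[0.0035, -0.9932, 0.1167, 0.3095], [-0.9998, -0.0014, 0.0186, -0.0591], [-0.0183, -0.1167, -0.993, 1.6453], [0.0, 0.0, 0.0, 1.0]]
scene 539.8414529207087 539.8414529207087 270.91662564914134 216.6342021120293 [[0.8841, -0.1649, 0.4372, -0.1179], [-0.467, -0.3449, 0.8142, -1.2196], [0.0165, -0.924, -0.382, 0.6034], [0.0, 0.0, 0.0, 1.0]]
```

View pics/top0.png

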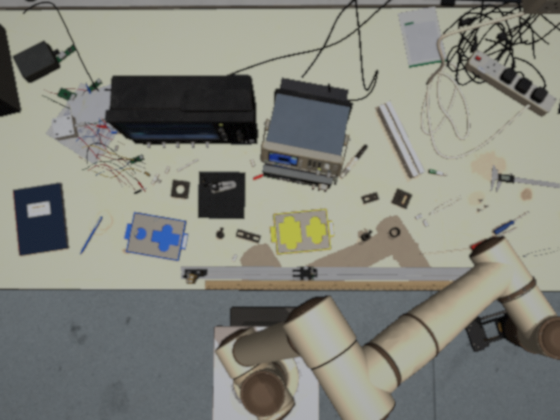

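View pics/scene0.png

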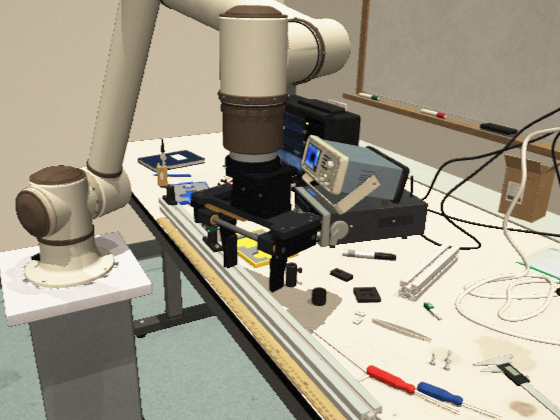

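```bash
cat > h.py <<'E'
import cv2,numpy as np
from station import r
def look(n):
    c=r.capture(n); return c
def p2w(c,u,v,z):
    T=np.array(c["world_from_camera"]);d=T[:3,:3]@np.array([(u-c["cx"])/c["fx"],(v-c["cy"])/c["fy"],1])
    return (T[:3,3]+d*(z-T[2,3])/d[2])[:2]
def w2p(c,p):
    T=np.array(c["world_from_camera"]);q=T[:3,:3].T@(np.array(p)-T[:3,3])
    return np.array([c["fx"]*q[0]/q[2]+c["cx"],c["fy"]*q[1]/q[2]+c["cy"]])
def crop(c,u0,v0,u1,v1,k,name):
    im=c["pixels"][v0:v1,u0:u1,::-1]; cv2.imwrite("pics/"+name,cv2.resize(im,None,fx=k,fy=k,interpolation=cv2.INTER_CUBIC))
E
python3 - <<'E'
from h import *
c=look("top")
crop(c,120,170,280,290,5,"a1.png");crop(c,265,170,425,290,5,"a2.png")
E
```

```text
(no output)
```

View pics/a1.png

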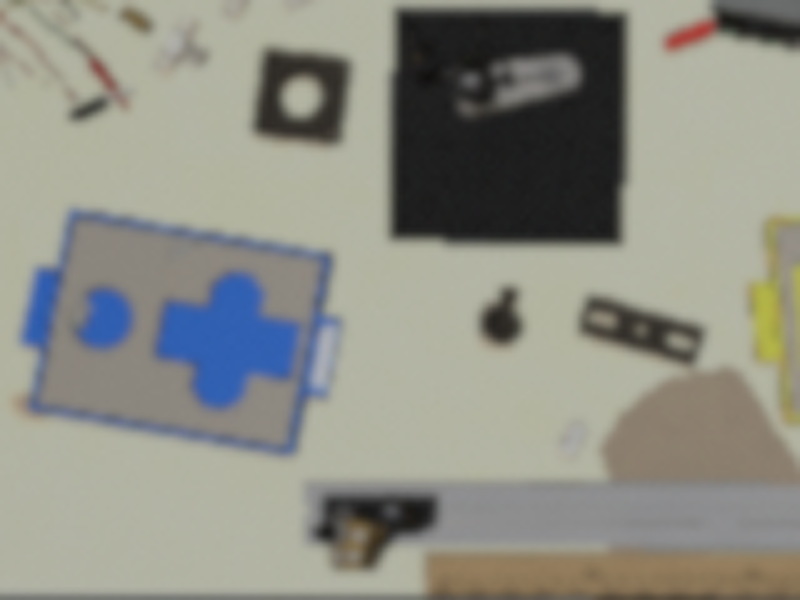

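View pics/a2.png

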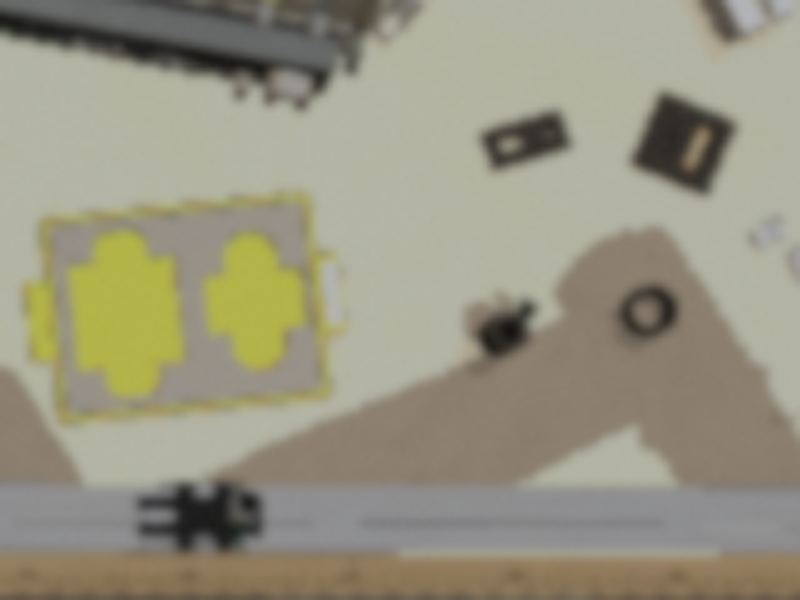

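```bash
cat > fit.py <<'E'
from h import *
from scipy.optimize import minimize
c=look("top");K=8
big=cv2.resize(c["pixels"],None,fx=K,fy=K,interpolation=cv2.INTER_CUBIC)
dark=(big.max(2)<95).astype(np.uint8)
def box(a,b,h): return [[(sx*a/2,sy*b/2,z) for sx in(-1,1) for sy in(-1,1) for z in(0,h)]]
def cyl(x,y,rad,z0,z1): return [(x+rad*np.cos(t),y+rad*np.sin(t),z) for t in np.linspace(0,6.28,24) for z in(z0,z1)]
M={"long":box(.025,.076,.01),"short":box(.025,.05,.01),"plate":box(.055,.055,.012),"sq":box(.05,.05,.01),"tube":[cyl(0,0,.015,0,.028)],
"tall":[cyl(.0025,-.0045,.0125,0,.05),[(.0025-.6*s+.8*w,-.0045+.8*s+.6*w,z) for s in(.012,.0245) for w in(-.004,.004) for z in(.036,.044)]]}
def fit(name,u,v):
    R=24;u0,v0=int(u-R),int(v-R)
    d=dark[v0*K:(v0+2*R)*K,u0*K:(u0+2*R)*K]
    n,l,st,cen=cv2.connectedComponentsWithStats(d)
    uu,vv=(u-u0)*K,(v-v0)*K
    cand=[i for i in range(1,n) if st[i][4]>800]
    i=min(cand,key=lambda i:np.hypot(*(np.argwhere(l==i)[:,::-1]-[uu,vv]).T).min())
    m=np.zeros_like(d);cs,_=cv2.findContours((l==i).astype(np.uint8),0,1);cv2.drawContours(m,cs,-1,1,-1)
    def ren(p):
        o=np.zeros_like(d);C,S=np.cos(p[2]),np.sin(p[2])
        for part in M[name]:
            q=np.array([w2p(c,(p[0]*.1+C*x-S*y,p[1]*.1+S*x+C*y,z)) for x,y,z in part])
            q=((q+.5)*K-np.array([u0,v0])*K).astype(np.float32)
            cv2.fillConvexPoly(o,cv2.convexHull(q).astype(np.int32),1)
        return o
    f=lambda p:1-(ren(p)&m).sum()/(ren(p)|m).sum()
    best=None
    g=p2w(c,u,v,.005)*10
    for a in np.arange(-np.pi,np.pi,np.pi/6):
        s=minimize(f,[*g,a],method="Nelder-Mead",options=dict(initial_simplex=[[*g,a],[g[0]+.1,g[1],a],[g[0],g[1]+.1,a],[*g,a+.3]],maxiter=120))
        if best is None or s.fun<best.fun: best=s
    print(name,"x,y mm",np.round(best.x[:2]*100,1),"deg",round(np.degrees(best.x[2])%360,1),"loss",round(best.fun,3),"area ratio",round(m.sum()/ren(best.x).sum(),2))
def tray(px,u0,v0):
    W=np.array([p2w(c,u/5+u0-.4,v/5+v0-.4,.0125) for u,v in px]); L=np.array([(.064,.084),(.064,-.084),(-.064,-.084),(-.064,.084)])
    cW=W.mean(0);H=(W-cW);a=np.arctan2((L[:,0]*H[:,1]-L[:,1]*H[:,0]).sum(),(L*H).sum())
    R=np.array([[np.cos(a),-np.sin(a)],[np.sin(a),np.cos(a)]])
    print("tray",np.round(cW*1e3,1),"deg",round(np.degrees(a),1),"res mm",np.round((H-L@R.T)*1e3,1).tolist()); return cW,R
if __name__=="__main__":
    B=tray([(72,212),(330,255),(293,453),(33,408)],120,170)
    Y=tray([(40,218),(308,193),(330,395),(60,423)],265,170)
    hsv=cv2.cvtColor(big,cv2.COLOR_RGB2HSV)
    o=lambda T,x,y:np.round((T[0]+T[1]@[x,y])*1e3,1)
    print("long recess",o(B,0,-.03),"well",o(B,0,.05),"short recess",o(Y,0,-.044),"square recess",o(Y,0,.0365))
    for nm,T,lo,hi,x,y in(("long",B,100,125,0,-.03),("well",B,100,125,0,.05),("short",Y,25,35,0,-.044),("square",Y,25,35,0,.0365)):
        m=cv2.inRange(hsv,(lo,120,60),(hi,255,255));m=cv2.morphologyEx(m,cv2.MORPH_OPEN,np.ones((41,41)))
        q=w2p(c,[*(T[0]+T[1]@[x,y]),.006]);n,l,st,cen=cv2.connectedComponentsWithStats(m)
        i=l[int(q[1]*K),int(q[0]*K)];b=cen[i]/K-.5;print(nm,i,"colour centroid",np.round(p2w(c,*b,.006)*1e3,1),st[i][4])
    for n,u,v in(("long",248,236),("plate",180,189),("short",370,198),("sq",402,198),("tube",394.5,232),("tall",365,237),("tall",220,234)): fit(n,u,v)
    s=look("scene");crop(s,180,190,400,330,3.6,"s1.png")
E
python3 fit.py
```

```text
tray [424.9 342.8] deg -9.4 res mm [[-1.9, -1.0], [-1.4, 1.8], [1.7, 1.0], [1.6, -1.8]]
tray [ 441.3 -110.3] deg 5.8 res mm [[0.1, -0.1], [-0.8, 0.0], [0.8, 0.3], [-0.1, -0.2]]
long recess [420.  313.2] well [433.1 392.1] short recess [ 445.7 -154.1] square recess [437.7 -74. ]
long 2 colour centroid [420.3 315.8] 26082
well 3 colour centroid [433.5 391.5] 4077
short 2 colour centroid [ 445.9 -154.6] 20628
square 1 colour centroid [437.9 -74.2] 32553
long x,y mm [427.3  59.1] deg 161.9 loss 0.435 area ratio 0.57
plate x,y mm [575.  273.4] deg 258.3 loss 0.169 area ratio 0.83
short x,y mm [ 547.7 -325.4] deg 200.4 loss 0.248 area ratio 0.75
sq x,y mm [ 546.8 -423.6] deg 156.9 loss 0.173 area ratio 0.83
tube x,y mm [ 438.6 -396.5] deg 157.1 loss 0.028 area ratio 0.98
tall x,y mm [ 426.4 -308.3] deg 190.5 loss 0.154 area ratio 0.85
tall x,y mm [433.1 137.4] deg 224.0 loss 0.429 area ratio 0.57
```

View pics/s1.png

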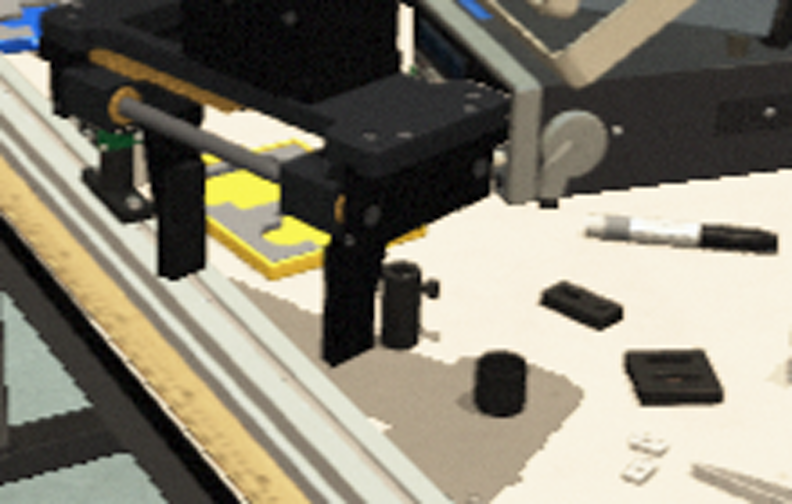

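```bash
python3 - <<'E'
import re
s=open("fit.py").read()
s=s.replace("def fit(name,u,v):\n    R=24;","def fit(name,u,v,dark=dark,R=24):\n    ").replace("    u0,v0=int(u-R)","    u0,v0=int(u-R)")
s=s.replace('M={','''def rec(a,b,n,w,y0): return [[(sx*p,y0+sy*q,.0065) for sx in(-1,1) for sy in(-1,1)] for p,q in((a/2,b/2),(n,w/2))]
M={"Rlong":rec(.037,.088,.043,.034,0),"Rshort":rec(.037,.062,.043,.034,0),"Rsq":rec(.067,.067,.052,.034,0),"well":[cyl(0,0,.019,.0065,.0065)],''')
s=s[:s.index("if __name__")]
open("fit.py","w").write(s)
E
cat > run.py <<'E'
from fit import *
hsv=cv2.cvtColor(big,cv2.COLOR_RGB2HSV)
op=lambda m:cv2.morphologyEx((m>0).astype(np.uint8),cv2.MORPH_OPEN,np.ones((33,33)))
b=op(cv2.inRange(hsv,(100,115,60),(125,255,255)));y=op(cv2.inRange(hsv,(22,115,60),(35,255,255)))
for n,u,v,m in(("Rlong",165,237,b),("well",140.5,234,b),("Rshort",316,231,y),("Rsq",290,232,y)): fit(n,u,v,m,36)
d=(big.max(2)<130).astype(np.uint8)
for n,u,v in(("long",248,236),("plate",180,189),("short",370,198),("sq",402,198)): fit(n,u,v,d)
d=(big.max(2)<105).astype(np.uint8)
for n,u,v in(("tube",394.5,232),("tall",365,237)): fit(n,u,v,d)
crop(c,120,205,180,265,8,"b1.png");crop(c,340,205,400,255,8,"b2.png")
a=cv2.imread("pics/b1.png")[:400];e=cv2.imread("pics/b2.png")[:,:310];cv2.imwrite("pics/b.png",np.hstack([a,e]))
E
python3 run.py
```

```text
Rlong x,y mm [421.  315.9] deg 170.1 loss 0.172 area ratio 0.83
well x,y mm [433.3 390.9] deg 249.7 loss 0.378 area ratio 0.62
Rshort x,y mm [ 445.6 -154.4] deg 6.7 loss 0.186 area ratio 0.82
Rsq x,y mm [437.2 -74.3] deg 6.2 loss 0.122 area ratio 0.88
long x,y mm [426.9  57. ] deg 343.9 loss 0.034 area ratio 0.98
plate x,y mm [574.5 272.7] deg 263.5 loss 0.028 area ratio 0.98
short x,y mm [ 547.2 -324.3] deg 196.9 loss 0.04 area ratio 0.99
sq x,y mm [ 545.3 -422.8] deg 246.4 loss 0.027 area ratio 0.99
tube x,y mm [ 438.8 -396.6] deg 183.8 loss 0.083 area ratio 1.09
tall x,y mm [ 426.5 -308. ] deg 192.3 loss 0.091 area ratio 0.95
```

View pics/b.png

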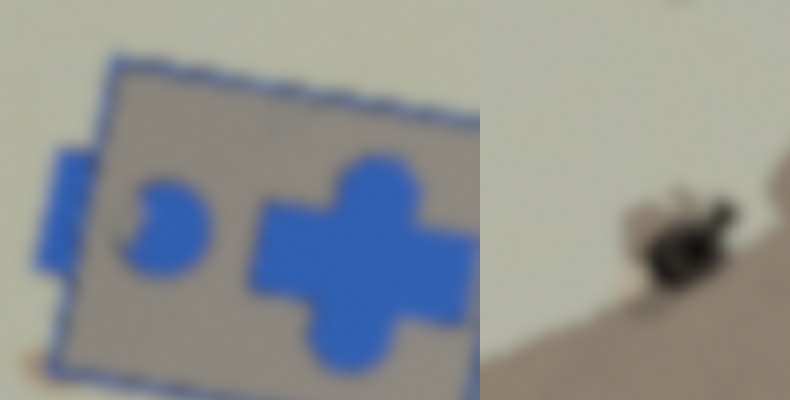

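>>> servo_tool --pt "0.4 0.5 0 0.11 87" --pt "0.8 1 0 0.22 87" --pt "1.2 1.5 0 0.33 87" --pt "1.6 2 0 0.44 87" --pt "2 2.5 0 0.53 87"

```text
time_s: 0.72
tcp_pos: [0.2474, -0.5206, 0.2395]
ee_rot: [[-0.668, -0.744, -0.0], [-0.744, 0.668, 0.0], [-0.0, 0.0, -1.0]]
wrist_force: [-0.4, -0.7, 0.2]
gripper_width: 1.0
gripper_force: 0.0
```

>>> servo_tool --pt "0.4 0.5 0 0.11 87" --pt "0.8 1 0 0.22 87" --pt "1.2 1.5 0 0.33 87" --pt "1.6 2 0 0.44 87" --pt "2 2.5 0 0.53 87"

```text
time_s: 1.13
tcp_pos: [0.3075, -0.4455, 0.2396]
ee_rot: [[-0.201, -0.98, 0.0], [-0.98, 0.201, 0.0], [-0.0, -0.0, -1.0]]
wrist_force: [-0.4, 0.3, 0.1]
gripper_width: 1.004
gripper_force: 0.0
```

>>> servo_tool --pt "0.4 0.5 0 0.11 87" --pt "0.8 1 0 0.22 87" --pt "1.2 1.5 0 0.33 87" --pt "1.6 2 0 0.44 87" --pt "2 2.5 0 0.53 87"

```text
time_s: 1.55
tcp_pos: [0.3675, -0.3705, 0.2396]
ee_rot: [[0.322, -0.947, 0.0], [-0.947, -0.322, -0.0], [0.0, -0.0, -1.0]]
wrist_force: [-0.2, 0.2, -0.9]
gripper_width: 0.998
gripper_force: 0.0
```

>>> servo_tool --pt "0.4 0.5 -0.5 0.11 60" --pt "0.8 1 -1 0.22 60" --pt "1.2 1.5 -2 0.33 60" --pt "1.6 2 -3 0.44 60" --pt "1.87 2.23 -3 0.536 60"

```text
time_s: 1.97
tcp_pos: [0.4203, -0.3013, 0.1441]
ee_rot: [[0.76, -0.649, -0.01], [-0.649, -0.76, 0.005], [-0.011, 0.002, -1.0]]
wrist_force: [-1.8, 0.1, -0.7]
gripper_width: 0.73
gripper_force: 0.0
```

```bash
cat >> h.py <<'E'
def st():
    s=r.sense();R=np.array(s["ee_rot"])
    print("t",s["time_s"],"tcp mm",np.round(np.array(s["tcp_pos"])*1e3,1),"yaw",round(np.degrees(np.arctan2(R[1,1],R[0,1]))%180,1),"w",round(s["gripper_width"]*87,1),"gf",s["gripper_force"],"F",np.round(s["wrist_force"],1));return s
E
python3 - <<'E'
from h import *
st()
t=look("top")
for n,u,v,z in(("railtop edge",250,267,.03),("rail low",250,280,.03),("carrierA",305,267,.05),("carrierB",195,269,.04),("box edge L",199,218,0.02),("box edge R",244,218,.02),("instr front",331,184,.02),("instr",265,170,.02)): print(n,np.round(p2w(t,u,v,z)*1e3))
c=look("scene");crop(c,120,150,320,300,4,"s2.png")
E
```

```text
t 1.9667 tcp mm [ 420.3 -301.3  144.1] yaw 49.5 w 63.5 gf 0.0 F [-1.8  0.1 -0.7]
railtop edge [329.  47.]
rail low [290.  47.]
carrierA [ 330. -119.]
carrierB [323. 214.]
box edge L [480. 208.]
box edge R [481.  68.]
instr front [ 588. -202.]
instr [632.   4.]
```

View pics/s2.png

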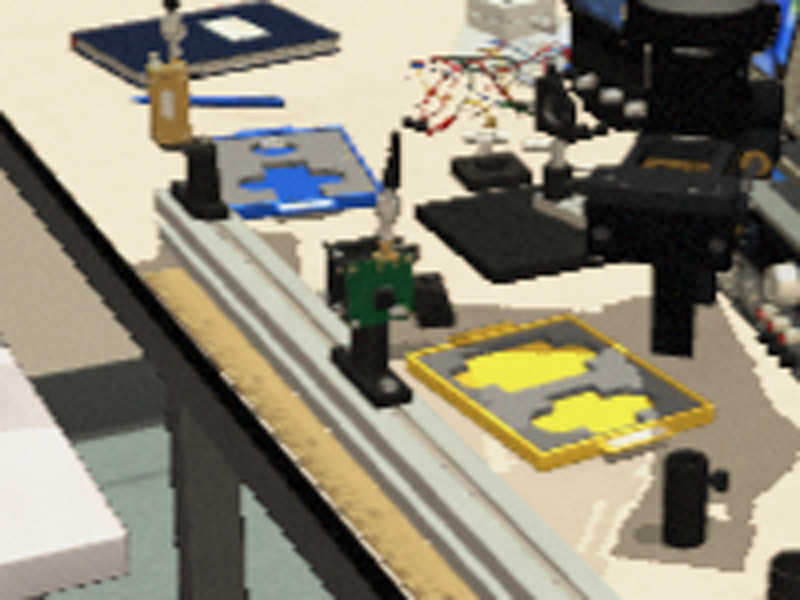

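>>> servo_tool --pt "0 0 -0.5 0 60" --pt "0 0 -1.5 0 60" --pt "0 0 -2.5 0 60" --pt "0 0 -3.5 0 60" --pt "0 0 -3.8 0 60"

```text
time_s: 2.48
tcp_pos: [0.4209, -0.3043, 0.0329]
ee_rot: [[0.755, -0.656, -0.005], [-0.656, -0.755, 0.002], [-0.005, 0.002, -1.0]]
wrist_force: [-0.7, 0.2, 0.1]
gripper_width: 0.691
gripper_force: 0.0
```

>>> servo_tool --pt "0 0 0 0 60" --pt "0 0 0 0 10" --pt "0 0 0 0 10" --pt "0 0 0 0 10" --pt "0 0 0 0 10"

```text
time_s: 2.9
tcp_pos: [0.4241, -0.3049, 0.0372]
ee_rot: [[0.757, -0.653, 0.003], [-0.653, -0.757, -0.001], [0.003, -0.001, -1.0]]
wrist_force: [-0.6, 0.7, 0.6]
gripper_width: 0.474
gripper_force: 0.0
```

>>> servo_tool --pt "0 0 0 0 10" --pt "0 0 0 0 10" --pt "0 0 0 0 10" --pt "0 0 0 0 10" --pt "0 0 0 0 10"

```text
time_s: 3.32
tcp_pos: [0.4234, -0.3046, 0.036]
ee_rot: [[0.757, -0.653, 0.001], [-0.653, -0.757, -0.0], [0.001, -0.0, -1.0]]
wrist_force: [-1.3, 1.0, 4.9]
gripper_width: 0.278
gripper_force: 30.0
```

>>> servo_tool --pt "0 0 0.5 0 10" --pt "0 0 1.5 0 10" --pt "0 0 2.5 0 10" --pt "0 0 3.5 0 10" --pt "0 0 4.5 0 10"

```text
time_s: 3.73
tcp_pos: [0.4225, -0.3042, 0.1714]
ee_rot: [[0.757, -0.653, -0.001], [-0.653, -0.757, 0.001], [-0.001, 0.0, -1.0]]
wrist_force: [1.3, -0.9, -0.7]
gripper_width: 0.276
gripper_force: 30.0
```

>>> servo_tool --pt "0 1 1 0 10" --pt "0 2.2 2 0 10" --pt "0 3.4 2.2 0 10" --pt "0 4.6 2.2 0 10" --pt "0 5.8 2.2 0 10"

```text
time_s: 4.15
tcp_pos: [0.4228, -0.1289, 0.2372]
ee_rot: [[0.757, -0.654, 0.002], [-0.654, -0.757, 0.001], [0.001, -0.002, -1.0]]
wrist_force: [0.6, -0.6, 0.1]
gripper_width: 0.276
gripper_force: 30.0
```

>>> servo_tool --pt "0 1.2 0 0 10" --pt "0 2.4 0 0 10" --pt "0 3.6 0 0 10" --pt "0 4.8 0 0 10" --pt "0 5.8 0 0 10"

```text
time_s: 4.57
tcp_pos: [0.4223, 0.0456, 0.2363]
ee_rot: [[0.758, -0.653, -0.0], [-0.653, -0.758, 0.0], [-0.0, -0.0, -1.0]]
wrist_force: [1.4, -0.0, 0.5]
gripper_width: 0.28
gripper_force: 30.0
```

>>> servo_tool --pt "0 1.2 0 0 10" --pt "0 2.4 0 0 10" --pt "0 3.6 0 0 10" --pt "0 4.8 0 0 10" --pt "0 5.8 0 0 10"

```text
time_s: 4.98
tcp_pos: [0.4225, 0.2197, 0.2361]
ee_rot: [[0.758, -0.652, -0.0], [-0.652, -0.758, -0.0], [-0.0, 0.0, -1.0]]
wrist_force: [0.8, -0.2, 0.1]
gripper_width: 0.277
gripper_force: 30.0
```

>>> servo_tool --pt "0.1 1.2 0 0 10" --pt "0.2 2.4 0 0 10" --pt "0.35 3.6 0 0 10" --pt "0.35 4.8 0 0 10" --pt "0.35 5.8 0 0 10"

```text
time_s: 5.4
tcp_pos: [0.4332, 0.3937, 0.2356]
ee_rot: [[0.758, -0.653, -0.001], [-0.653, -0.758, -0.001], [-0.0, 0.001, -1.0]]
wrist_force: [1.2, -0.7, 0.0]
gripper_width: 0.279
gripper_force: 30.0
```

>>> servo_tool --pt "0 0 -0.5 0 10" --pt "0 0 -1.5 0 10" --pt "0 0 -2.5 0 10" --pt "0 0 -3.5 0 10" --pt "0 0 -4.5 0 10"

```text
time_s: 5.82
tcp_pos: [0.4331, 0.3912, 0.0998]
ee_rot: [[0.757, -0.653, -0.001], [-0.653, -0.757, -0.0], [-0.0, 0.001, -1.0]]
wrist_force: [-1.0, 0.2, -1.8]
gripper_width: 0.277
gripper_force: 30.0
```

Run:
```python
from h import *
st();c=look("top");crop(c,115,200,195,260,5,"w1.png")
c2=look("scene");crop(c2,140,150,240,225,4,"w2.png")
a=cv2.imread("pics/w1.png");b=cv2.imread("pics/w2.png");cv2.imwrite("pics/w.png",np.hstack([a,b]))
print(np.round([p2w(c,140.2,233.25,.0065),p2w(c,140.7,233.75,.0065)],4))
```

```text
t 5.8167 tcp mm [433.1 391.2  99.8] yaw 49.2 w 24.1 gf 29.99973533404045 F [-1.   0.2 -1.8]
[[0.4336 0.3941]
 [0.432  0.3925]]
```

View pics/w.png

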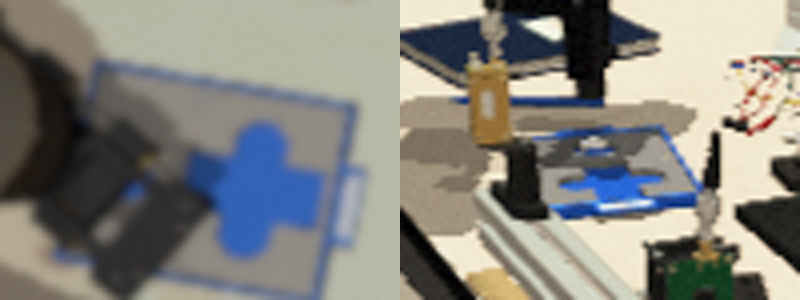

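Run:
```python
from h import *
c=look("scene");crop(c,165,170,225,212,12,"z1.png")
```

```text
(no output)
```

View pics/z1.png

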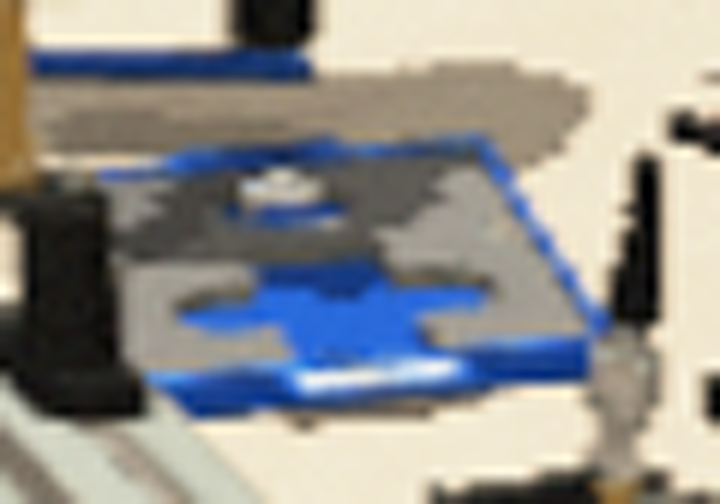

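Run:
```python
from h import *
c=look("scene");t=look("top")
B=np.array([.4335,.3925]);th=np.linspace(0,2*np.pi,120)
im=cv2.resize(c["pixels"][165:200,170:210,::-1],None,fx=16,fy=16,interpolation=cv2.INTER_NEAREST)
for z,col in((.004,(0,255,255)),(.010,(0,255,0))):
    q=np.array([w2p(c,(B[0]+.019*np.cos(a),B[1]+.019*np.sin(a),z)) for a in th]);q=((q+.5-[170,165])*16).astype(int)
    cv2.polylines(im,[q],True,col,1)
o=cv2.imread("pics/a1.png")[55*5:75*5,5*5:40*5];o=cv2.resize(o,None,fx=3,fy=3)[:,:, :][:,:]
o=cv2.resize(o,(480,275))
k=480/35
for z,col in((.004,(0,255,255)),(.010,(0,255,0))):
    q=np.array([w2p(t,(B[0]+.019*np.cos(a),B[1]+.019*np.sin(a),z)) for a in th]);cv2.polylines(o,[((q+.5-[125,225])*k).astype(int)],True,col,1)
out=np.zeros((835-0,640,3),np.uint8);out[:560]=im;out[560:835,:480]=o
out=cv2.resize(out,None,fx=.7,fy=.7);cv2.imwrite("pics/z2.png",out)
```

```text
(no output)
```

View pics/z2.png

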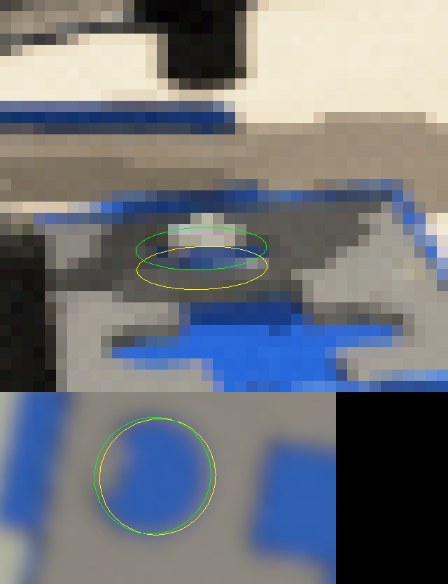

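Run:
```python
from h import *
t=cv2.imread("pics/top0.png")[:,:,::-1]
print("top R|G|B rows 226-241, cols 132-150")
for k in range(3): print(t[226:242,132:150,k])
s=look("scene")["pixels"]
for k in (0,2): print(s[182:191,180:196,k])
```

```text
top R|G|B rows 226-241, cols 132-150
[[104 128 137 138 137 135 133 129 128 128 131 134 137 138 138 138 138 138]
 [111 131 137 137 133 125 116 107 103 106 113 122 131 136 138 139 139 140]
 [119 133 137 134 126 110  90  77  72  74  84  98 114 127 135 138 139 139]
 [124 136 137 133 124 102  75  58  54  55  59  71  90 113 130 137 139 139]
 [127 135 134 132 123 107  78  57  50  48  50  55  70  96 121 134 139 139]
 [129 134 133 131 125 111  87  62  49  46  48  50  58  81 111 131 138 139]
 [130 133 131 131 125 107  81  58  49  47  48  48  53  74 104 129 138 139]
 [132 131 127 128 119  95  68  52  47  48  48  48  52  70 101 128 138 139]
 [133 129 123 118 106  82  59  49  47  49  48  48  52  72 103 128 139 139]
 [135 129 115 104  89  70  53  49  48  47  48  48  57  79 109 130 139 138]
 [136 131 116  96  76  59  50  48  49  49  48  53  67  93 119 134 138 138]
 [137 134 124 105  79  60  54  50  50  50  54  66  84 110 128 137 139 137]
 [137 137 131 120 101  82  70  65  63  66  75  90 108 126 135 138 138 134]
 [138 138 136 132 122 110 100  94  93  95 106 118 127 135 138 140 140 134]
 [138 138 138
[... 3047 characters left out ...]
 90  89  94 103  96  91  91]
 [ 85  92  95  93  96  91  92  86  91  86  86  85  84  81  84  79]]
[[126 136 133 115  99  96  98  83  95 100 117 139 147 150 149 165]
 [178 137 122 119 122 122 112 103  99  89 101 106 104 102 100  98]
 [119  88  87  80  76  75  77 131 168 133  88  89  84  89  84  83]
 [ 71  67  68  65  67 159 191 172 173 153 152 124  76  86  86  87]
 [ 65  65  59  56  62 121 146 149 169 172 148 106  70  65  72  83]
 [ 63  67  59  67  89  99 121 133 138 135 132 130 124  96  81  84]
 [ 63  62  72  85 104  99 109 122 118 116 111 129 145 114  83  87]
 [ 64  75  84  85  89  86  86  86  88  89  88  93  94  88  83  83]
 [ 77  82  86  84  87  84  83  76  78  77  78  78  79  74  75  71]]
```

>>> servo_tool --pt "0.8 0.1 0.5 0 10" --pt "1.6 0.2 0.5 0 10" --pt "2.4 0.3 0.5 0 10" --pt "3.2 0.3 0 0 10" --pt "3.4 0.3 0 0 10"

```text
time_s: 6.53
tcp_pos: [0.5384, 0.4006, 0.1018]
ee_rot: [[0.756, -0.655, 0.002], [-0.655, -0.756, 0.002], [0.0, -0.002, -1.0]]
wrist_force: [-1.1, -0.7, -0.7]
gripper_width: 0.276
gripper_force: 30.0
```

>>> servo_tool --pt "0 0 -0.6 0 10" --pt "0 0 -1.2 0 10" --pt "0 0 -1.8 0 10" --pt "0 0 -2.1 0 10" --pt "0 0 -2.15 0 10"

```text
time_s: 6.95
tcp_pos: [0.5349, 0.4001, 0.0364]
ee_rot: [[0.757, -0.653, -0.001], [-0.653, -0.757, -0.001], [-0.0, 0.002, -1.0]]
wrist_force: [-0.8, -0.4, -1.9]
gripper_width: 0.274
gripper_force: 30.0
```

>>> servo_tool --pt "0 0 0 0 10" --pt "0 0 0 0 10" --pt "0 0 0 0 55" --pt "0 0 0 0 55" --pt "0 0 0 0 55"

```text
time_s: 7.37
tcp_pos: [0.536, 0.401, 0.0382]
ee_rot: [[0.757, -0.653, 0.001], [-0.653, -0.757, 0.001], [0.0, -0.002, -1.0]]
wrist_force: [-0.1, 0.7, -0.0]
gripper_width: 0.422
gripper_force: 0.0
```

>>> servo_tool --pt "0 0 0 0 55" --pt "0 0 0 0 55" --pt "0 0 0 0 55" --pt "0 0 1 0 55" --pt "0 0 2.15 0 55"

```text
time_s: 7.78
tcp_pos: [0.534, 0.3989, 0.0989]
ee_rot: [[0.757, -0.653, -0.005], [-0.654, -0.757, -0.006], [-0.0, 0.008, -1.0]]
wrist_force: [-0.3, 1.0, 0.4]
gripper_width: 0.629
gripper_force: 0.0
```

>>> servo_tool --pt "0 0 1 0 55" --pt "0 0 2 0 55" --pt "1 -1 3 0 55" --pt "2 -2 3 0 55" --pt "3 -3 3 0 55"

```text
time_s: 8.2
tcp_pos: [0.6197, 0.3185, 0.1952]
ee_rot: [[0.759, -0.651, 0.005], [-0.651, -0.759, 0.004], [0.002, -0.006, -1.0]]
wrist_force: [-0.2, 1.2, -0.4]
gripper_width: 0.636
gripper_force: 0.0
```

Run:
```python
from h import *
st();t=look("top");c=look("scene")
for z in(.01,.014,.018):print(z,"scene",np.round(p2w(c,188,185.2,z)*1e3,1),"top",np.round(p2w(t,135.5,231,z)*1e3,1))
crop(t,120,190,180,250,6,"p1.png");crop(c,160,160,220,205,8,"p2.png")
cv2.imwrite("pics/p.png",np.hstack([cv2.imread("pics/p1.png"),cv2.resize(cv2.imread("pics/p2.png")[:,:440],(440,360))]))
```

```text
t 8.2 tcp mm [619.7 318.5 195.2] yaw 49.4 w 55.3 gf 0.0 F [-0.2  1.2 -0.4]
0.01 scene [440.1 406. ] top [440.3 408.1]
0.014 scene [436.4 395. ] top [440. 407.]
0.018 scene [432.6 384. ] top [439.7 405.9]
```

View pics/p.png

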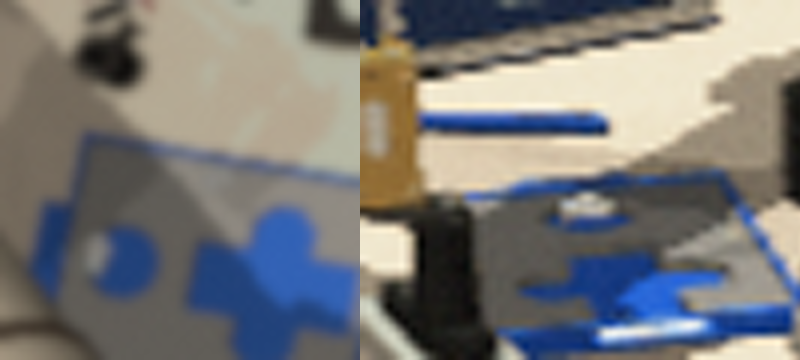

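>>> servo_tool --pt "-0.6 0.3 0 0.1 40" --pt "-1.4 0.7 0 0.15 40" --pt "-2 1 0 0.2 40" --pt "-2.6 1.3 0 0.25 40" --pt "-3.2 1.6 0 0.3 40"

```text
time_s: 8.72
tcp_pos: [0.521, 0.3662, 0.191]
ee_rot: [[0.917, -0.398, -0.001], [-0.398, -0.917, -0.0], [-0.0, 0.001, -1.0]]
wrist_force: [-0.2, 1.0, -0.4]
gripper_width: 0.467
gripper_force: 0.0
```

>>> servo_tool --pt "-0.8 0.4 0 0.1 40" --pt "-1.6 0.8 0 0.2 40" --pt "-2.4 1.2 -1 0.243 40" --pt "-3.07 1.57 -2.2 0.243 40" --pt "-3.07 1.57 -3.07 0.243 40"

```text
time_s: 9.13
tcp_pos: [0.4264, 0.414, 0.0979]
ee_rot: [[0.986, -0.165, -0.001], [-0.165, -0.986, 0.0], [-0.001, 0.0, -1.0]]
wrist_force: [0.5, -1.3, 0.2]
gripper_width: 0.459
gripper_force: 0.0
```

>>> servo_tool --pt "0 0 -0.7 0 40" --pt "0 0 -1.4 0 40" --pt "0 0 -2 0 40" --pt "0 0 -2.25 0 40" --pt "0 0 -2.38 0 40"

```text
time_s: 9.55
tcp_pos: [0.429, 0.4117, 0.0279]
ee_rot: [[0.986, -0.167, -0.003], [-0.167, -0.986, -0.005], [-0.002, 0.005, -1.0]]
wrist_force: [-10.2, -5.8, 25.5]
gripper_width: 0.458
gripper_force: 12.6
```

>>> servo_tool --pt "0 0 0 0 40" --pt "0 0 0 0 0" --pt "0 0 0 0 0" --pt "0 0 0 0 0" --pt "0 0 0 0 0"

```text
time_s: 9.97
tcp_pos: [0.4315, 0.4175, 0.0287]
ee_rot: [[0.986, -0.167, 0.005], [-0.168, -0.986, 0.01], [0.003, -0.011, -1.0]]
wrist_force: [-2.6, 13.3, -6.9]
gripper_width: 0.242
gripper_force: 6.4
```

>>> servo_tool --pt "0 0 0 0 0" --pt "0 0 0 0 0" --pt "0 0 0 0 0" --pt "0 0 0 0 0" --pt "0 0 0 0 0"

```text
time_s: 10.38
tcp_pos: [0.4297, 0.4117, 0.0275]
ee_rot: [[0.986, -0.169, -0.002], [-0.169, -0.986, -0.002], [-0.001, 0.002, -1.0]]
wrist_force: [-0.8, 0.2, -0.0]
gripper_width: 0.008
gripper_force: 0.0
```

>>> servo_tool --pt "0 0 1 0 0" --pt "0 0 2 0 0" --pt "0 0 3 0 0" --pt "0 0 4 0 0" --pt "0 0 5 0 0"

```text
time_s: 10.8
tcp_pos: [0.4295, 0.4109, 0.1782]
ee_rot: [[0.986, -0.169, -0.002], [-0.169, -0.986, -0.003], [-0.002, 0.004, -1.0]]
wrist_force: [-0.7, 0.1, -0.6]
gripper_width: 0.004
gripper_force: 0.0
```

>>> servo_tool --pt "1 -0.8 0 0 30" --pt "2 -1.6 0 0 30" --pt "3 -2.4 0 0 30" --pt "4 -3.2 0 0 30" --pt "5 -4 0 0 30"

```text
time_s: 11.22
tcp_pos: [0.5803, 0.2902, 0.1769]
ee_rot: [[0.986, -0.169, -0.003], [-0.169, -0.986, -0.002], [-0.003, 0.003, -1.0]]
wrist_force: [-0.4, 1.0, 0.7]
gripper_width: 0.291
gripper_force: 0.0
```

Run:
```python
from h import *
st();t=look("top");c=look("scene")
P=t["pixels"].astype(int);S=c["pixels"].astype(int)
print("top R-B+? : R channel");print(P[224:244,126:152,0]);print("B");print(P[224:244,126:152,2])
print("scene R");print(S[176:194,174:204,0])
crop(t,120,190,180,250,6,"p1.png");crop(c,160,160,220,205,8,"p2.png")
cv2.imwrite("pics/p3.png",np.hstack([cv2.imread("pics/p1.png"),cv2.resize(cv2.imread("pics/p2.png")[:,:440],(440,360))]))
```

```text
t 11.2167 tcp mm [580.3 290.2 176.9] yaw 80.3 w 25.3 gf 0.0 F [-0.4  1.   0.7]
top R-B+? : R channel
[[101  75  56  54  55  53  60  73  80  81  80  81  81  81  81  81  81  80
   81  81  81  81  82  81  86  94]
 [ 93  63  40  34  35  43  59  74  80  81  81  81  81  80  81  80  80  81
   80  81  81  82  80  80  82  86]
 [ 85  54  31  28  31  42  60  74  81  81  81  80  78  77  76  76  78  79
   81  80  82  82  82  82  82  83]
 [ 80  48  31  27  33  47  66  77  80  80  79  76  68  64  62  62  68  72
   77  79  81  81  81  82  81  82]
 [ 73  43  28  26  35  53  70  79  83  87  88  76  59  47  43  45  50  57
   68  75  80  82  81  81  81  82]
 [ 66  38  28  28  38  56  74  82  90 102 107  90  60  38  32  34  35  42
   53  67  76  81  81  82  82  80]
 [ 61  34  27  29  43  59  75  85 100 116 120 105  73  42  30  28  28  32
   42  57  70  79  82  82  82  79]
 [ 53  31  28  33  46  63  77  87 104 124 126 112  83  50  30  27  27  29
   34  48  65  77  82  82  81  75]
 [ 45  29  27  34  49  67  79  88 108 126 127 108  77  46  30  28  27  27
   31  42  61  76  81  81  80  74]
 [ 40  26  26  35 
[... 4923 characters left out ...]
 38  28  32  31  34  49
   59  65  72  71  69  71  71  70  71  68 111 129]
 [ 67  91  90  91  93  93  92  95  91  86  88  83  86  85  71  64  66  67
   69  63  70  72  70  70  72  71  70 109 133 137]
 [ 65  90  91  92  90  94  91  91  92  93  90  85  88  87  82  84  78  81
   80  79  76  75  65  70  67 106 128 132 137 135]
 [ 70  92  90  92  90  90  93  88  91  92  87  85  81  82  82  79  83  69
   66  54  56  49  58  78 129 156 157 156 154 148]
 [ 67  88  89  91  92  92  92  87  91  90  94  78  55  45  40  35  33  33
   34  26  28  22  35  77 111 113  97  97 110 117]
 [ 71  92  93  93  91  89  90  89  92  88  88  86  60  24  24  23  19  25
   18  25  26  21  20  63  89  99  95  86  79  90]]
```

View pics/p3.png

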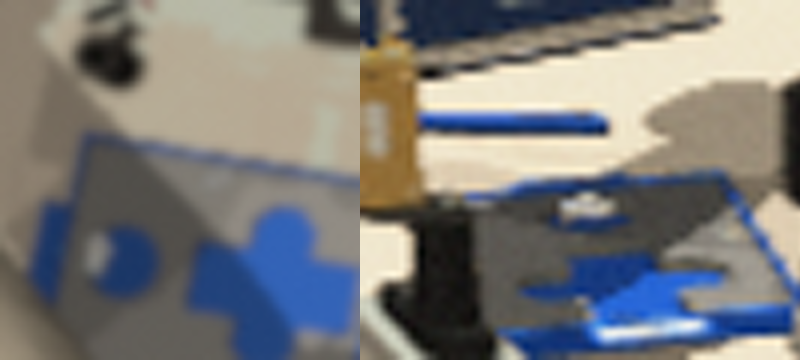

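>>> servo_tool --pt "0 0 0 -0.12 60" --pt "0 0 0 -0.24 60" --pt "0 0 0 -0.36 60" --pt "0 0 0 -0.48 60" --pt "0 0 0 -0.543 60"

```text
time_s: 11.73
tcp_pos: [0.5789, 0.2918, 0.1766]
ee_rot: [[0.753, -0.658, -0.003], [-0.658, -0.753, -0.002], [-0.001, 0.004, -1.0]]
wrist_force: [0.8, -0.1, -0.0]
gripper_width: 0.63
gripper_force: 0.0
```

>>> servo_tool --pt "0 0 0 0 60" --pt "0 0 0 0 60" --pt "0 0 0 0 60" --pt "0 0 0 0 60" --pt "0 0 0 0 60"

```text
time_s: 12.15
tcp_pos: [0.5801, 0.2928, 0.1777]
ee_rot: [[0.758, -0.653, -0.0], [-0.653, -0.758, -0.0], [-0.0, 0.0, -1.0]]
wrist_force: [0.9, 0.2, 0.4]
gripper_width: 0.691
gripper_force: 0.0
```

```bash
sed -i 's/M={/M={"cylt":[],/' fit.py
python3 - <<'E'
from fit import *
st()
for z in(.004,.01): print(z,"well right edge",np.round(p2w(c,145.7,233,z)*1e3,1),"obj edge",np.round(p2w(c,138,232,z)*1e3,1))
# well top/bottom edges along column 141 from B-R
P=c["pixels"].astype(int);print((P[224:244,141,2]-P[224:244,141,0]))
for thr in(55,70): fit("tall",138,199,(big.max(2)<thr).astype(np.uint8),16)
E
```

```text
t 12.2 tcp mm [580.1 292.8 177.7] yaw 49.2 w 59.6 gf 0.0 F [-0.9 -0.1 -0.5]
0.004 well right edge [434.6 377.5] obj edge [437.7 401.9]
0.01 well right edge [434.1 375.9] obj edge [437.2 400.2]
[-7 -7 -2 17 47 68 74 75 75 75 75 74 74 73 59 30  5 -6 -8 -9]
tall x,y mm [535.5 394.3] deg 119.9 loss 0.485 area ratio 0.52
tall x,y mm [535.5 391.5] deg 120.2 loss 0.38 area ratio 0.64
```

>>> servo_tool --pt "-0.4 1 0 0 60" --pt "-0.8 2 0 0 60" --pt "-1.2 3 0 0 60" --pt "-1.48 3.61 0 0 60" --pt "-1.48 3.61 -1 0 60"

```text
time_s: 12.62
tcp_pos: [0.5376, 0.4077, 0.1542]
ee_rot: [[0.761, -0.648, 0.011], [-0.648, -0.761, 0.01], [0.002, -0.015, -1.0]]
wrist_force: [2.1, 0.6, 0.8]
gripper_width: 0.689
gripper_force: 0.0
```

>>> servo_tool --pt "0 0 -1 0 60" --pt "0 0 -2 0 60" --pt "0 0 -3 0 60" --pt "0 0 -3.5 0 60" --pt "0 0 -3.67 0 60"

```text
time_s: 13.03
tcp_pos: [0.5342, 0.3995, 0.0339]
ee_rot: [[0.757, -0.653, -0.005], [-0.653, -0.757, -0.005], [-0.0, 0.007, -1.0]]
wrist_force: [0.0, 0.3, -0.2]
gripper_width: 0.688
gripper_force: 0.0
```

>>> servo_tool --pt "0 0 0 0 15" --pt "0 0 0 0 15" --pt "0 0 0 0 15" --pt "0 0 0 0 15" --pt "0 0 0 0 15"

```text
time_s: 13.45
tcp_pos: [0.5364, 0.4018, 0.0393]
ee_rot: [[0.757, -0.653, 0.002], [-0.653, -0.757, 0.002], [0.0, -0.003, -1.0]]
wrist_force: [-0.7, -0.2, 0.5]
gripper_width: 0.401
gripper_force: 0.0
```

>>> servo_tool --pt "0 0 0 0 15" --pt "0 0 0 0 15" --pt "0 0 0 0 15" --pt "0 0 0 0 15" --pt "0 0 0 0 15"

```text
time_s: 13.87
tcp_pos: [0.5362, 0.4014, 0.0386]
ee_rot: [[0.757, -0.653, 0.001], [-0.653, -0.757, 0.001], [0.0, -0.001, -1.0]]
wrist_force: [0.0, 0.4, 6.0]
gripper_width: 0.28
gripper_force: 30.0
```

>>> servo_tool --pt "0 0 0 0 15" --pt "0 0 0 0 15" --pt "0 0 0 0 15" --pt "0 0 0 0 15" --pt "0 0 0 0 15"

```text
time_s: 14.28
tcp_pos: [0.5362, 0.4014, 0.0386]
ee_rot: [[0.757, -0.653, 0.001], [-0.653, -0.757, 0.001], [0.0, -0.001, -1.0]]
wrist_force: [-1.2, 0.2, 5.6]
gripper_width: 0.279
gripper_force: 30.0
```

>>> servo_tool --pt "0 0 1 0 15" --pt "0 0 2 0 15" --pt "-0.8 -0.1 2.07 0 15" --pt "-1.6 -0.2 2.07 0 15" --pt "-2.4 -0.3 2.07 0 15"

```text
time_s: 14.7
tcp_pos: [0.463, 0.3917, 0.0995]
ee_rot: [[0.756, -0.654, -0.0], [-0.654, -0.756, 0.0], [-0.001, 0.0, -1.0]]
wrist_force: [0.8, 0.4, -0.8]
gripper_width: 0.278
gripper_force: 30.0
```

>>> servo_tool --pt "-0.6 -0.06 0 0 15" --pt "-1.02 -0.11 0 0 15" --pt "-1.02 -0.11 -0.3 0 15" --pt "-1.02 -0.11 -0.8 0 15" --pt "-1.02 -0.11 -1.3 0 15"

```text
time_s: 15.12
tcp_pos: [0.4335, 0.3892, 0.0601]
ee_rot: [[0.757, -0.653, 0.001], [-0.653, -0.757, 0.001], [-0.0, -0.001, -1.0]]
wrist_force: [-0.5, 0.6, -0.5]
gripper_width: 0.278
gripper_force: 30.0
```

>>> servo_tool --pt "0 0 0 0 15" --pt "0 0 -0.1 0 15" --pt "0 0 -0.2 0 15" --pt "0 0 -0.3 0 15" --pt "0 0 -0.4 0 15"

```text
time_s: 15.53
tcp_pos: [0.4337, 0.3892, 0.049]
ee_rot: [[0.757, -0.653, 0.001], [-0.653, -0.757, 0.001], [-0.0, -0.001, -1.0]]
wrist_force: [0.6, -0.2, -0.8]
gripper_width: 0.278
gripper_force: 30.0
```

>>> servo_tool --pt "0 0 0 0 15" --pt "0 0 -0.05 0 15" --pt "0 0 -0.1 0 15" --pt "0 0 -0.15 0 15" --pt "0 0 -0.15 0 15"

```text
time_s: 15.95
tcp_pos: [0.4331, 0.3887, 0.0441]
ee_rot: [[0.757, -0.653, -0.0], [-0.653, -0.757, -0.0], [-0.0, 0.0, -1.0]]
wrist_force: [-0.6, 0.4, -1.7]
gripper_width: 0.276
gripper_force: 30.0
```

>>> servo_tool --pt "0 0 -0.03 0 15" --pt "0 0 -0.06 0 15" --pt "0 0 -0.08 0 15" --pt "0 0 -0.08 0 15" --pt "0 0 -0.08 0 15"

```text
time_s: 16.37
tcp_pos: [0.4334, 0.3889, 0.0425]
ee_rot: [[0.757, -0.653, 0.0], [-0.653, -0.757, 0.0], [0.0, -0.0, -1.0]]
wrist_force: [-1.4, -1.5, 4.5]
gripper_width: 0.274
gripper_force: 30.0
```

>>> servo_tool --pt "0 0 0 0 50" --pt "0 0 0 0 50" --pt "0 0 0 0 50" --pt "0 0 0 0 50" --pt "0 0 0 0 50"

```text
time_s: 16.78
tcp_pos: [0.4332, 0.3888, 0.0416]
ee_rot: [[0.757, -0.653, -0.0], [-0.653, -0.757, -0.0], [0.0, 0.0, -1.0]]
wrist_force: [0.0, -0.3, 0.7]
gripper_width: 0.537
gripper_force: 0.0
```

>>> servo_tool --pt "0 0 0 0 50" --pt "0 0 0 0 50" --pt "0 0 1 0 50" --pt "0 0 2 0 50" --pt "0 0 3 0 50"

```text
time_s: 17.2
tcp_pos: [0.4331, 0.3885, 0.1325]
ee_rot: [[0.757, -0.653, -0.001], [-0.653, -0.757, -0.002], [0.0, 0.002, -1.0]]
wrist_force: [0.3, -0.1, 0.1]
gripper_width: 0.573
gripper_force: 0.0
```

>>> servo_tool --pt "0 0 1 0 50" --pt "0 -1 1 0 50" --pt "0 -2 1 0 50" --pt "0 -3 1 0 50" --pt "0 -4 1 0 50"

```text
time_s: 17.62
tcp_pos: [0.4329, 0.2676, 0.1621]
ee_rot: [[0.758, -0.653, 0.0], [-0.653, -0.758, 0.0], [-0.0, -0.0, -1.0]]
wrist_force: [-0.3, -0.4, 0.3]
gripper_width: 0.568
gripper_force: 0.0
```

>>> servo_tool --pt "0 0 0 0 60" --pt "0 0 0 0 60" --pt "0 0 0 0 60" --pt "0 0 0 0 60" --pt "0 0 0 0 60"

```text
time_s: 18.03
tcp_pos: [0.4334, 0.2698, 0.1618]
ee_rot: [[0.758, -0.652, 0.0], [-0.652, -0.758, 0.0], [-0.0, -0.0, -1.0]]
wrist_force: [0.1, -0.4, -0.3]
gripper_width: 0.689
gripper_force: 0.0
```

Run:
```python
from h import *
st();t=look("top");c=look("scene")
crop(t,110,200,180,260,6,"q1.png");crop(c,160,150,220,205,8,"q2.png")
cv2.imwrite("pics/q.png",np.hstack([cv2.imread("pics/q1.png"),cv2.resize(cv2.imread("pics/q2.png"),(380,360))]))
S=c["pixels"].astype(int);print(S[160:192,180:198,0])
for y in(.389,.3945):print("pred top/bottom px",w2p(c,(.4335,y,.054)),w2p(c,(.4335,y,.004)))
```

```text
t 18.0333 tcp mm [433.4 269.8 161.8] yaw 49.3 w 59.9 gf 0.0 F [ 0.1 -0.4 -0.3]
[[ 55  57  49  36  32  33  29  27  28  28  29  30  29  31  18  19  41  56]
 [ 30  28  33  35  30  32  26  33  34  25  48  69  69  76 105 129 132 133]
 [ 27  29  36  28  28  38  59  66  93 129 134 135 148 147 140 155 163 153]
 [ 70  66  83 108 126 128 135 143 138 146 149 147 151 159 153 156 158 128]
 [145 137 134 152 155 148 149 158 152 148 136 114 100  88  65  61  77 109]
 [158 164 155 159 165 143 106 102  91  64  61  76 155 224 235 235 237 236]
 [164 124  88  63  62  70  76 152 221 235 235 235 237 241 242 241 242 241]
 [ 77 108 162 221 234 235 236 237 241 242 242 241 242 242 242 242 242 243]
 [236 236 238 240 243 242 242 242 243 241 242 242 242 242 241 241 242 242]
 [242 242 242 241 242 242 241 241 242 242 241 242 243 241 242 242 241 241]
 [242 242 242 242 243 242 243 241 242 242 241 242 242 241 242 242 242 243]
 [241 240 242 241 242 242 242 243 242 241 241 242 242 241 242 242 242 241]
 [241 243 242 242 241 241 241 242 242 242 242 242 240 241 242 242 242 241]
 [241 241 242 240 241 233 199 167 163 166 197 
[... 829 characters left out ...]
 38  77  92  90  92  94]
 [ 88  89  91  93  89  55  20  20  23  19  19  19  41  80  92  96  93  94]
 [ 73  77  70  66  71  47  18  24  24  22  26  15  26  58  81  92  95  95]
 [ 73  71  65  50  35  25  22  25  20  21  24  22  17  40  66  85  94  93]
 [134 133 135 114 101  85  58  48  48  45  39  51  60  69  70  73  72  74]
 [141 141 138 139 135 135 133 132 133 132 130 129 131 133 126 123 130 146]
 [139 141 139 141 138 131 121 119 125 118 114 109  95  97 106  92  99 142]
 [140 136 140 142 140 112  89 101  93  95  99  86  78  66  63  70  78 125]]
pred top/bottom px [187.27751537 174.26466251] [187.9242253  188.73318818]
pred top/bottom px [186.70420215 173.79193883] [187.35542572 188.22921075]
```

View pics/q.png

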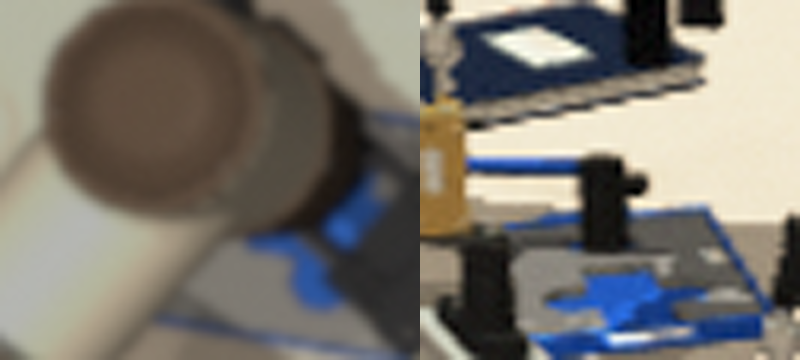

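>>> servo_tool --pt "0.5 0 0 -0.1 75" --pt "1 0 0 -0.2 75" --pt "1.5 0.05 0 -0.3 75" --pt "2 0.05 0 -0.4 75" --pt "2.4 0.05 0 -0.49 75"

```text
time_s: 18.55
tcp_pos: [0.5062, 0.271, 0.1616]
ee_rot: [[0.357, -0.934, 0.0], [-0.934, -0.357, -0.0], [0.0, -0.0, -1.0]]
wrist_force: [0.1, -0.5, -0.1]
gripper_width: 0.852
gripper_force: 0.0
```

>>> servo_tool --pt "0.5 0 0 -0.1 75" --pt "1 0 0 -0.2 75" --pt "1.5 0.06 0 -0.3 75" --pt "2 0.06 0 -0.4 75" --pt "2.31 0.06 0 -0.482 75"

```text
time_s: 18.97
tcp_pos: [0.5758, 0.2727, 0.1613]
ee_rot: [[-0.117, -0.993, 0.0], [-0.993, 0.117, -0.0], [0.0, -0.0, -1.0]]
wrist_force: [-0.1, 1.6, -0.4]
gripper_width: 0.864
gripper_force: 0.0
```

>>> servo_tool --pt "0 0 -1 0 75" --pt "0 0 -2 0 75" --pt "0 0 -3 0 75" --pt "0 0 -4 0 75" --pt "0 0 -4.5 0 75"

```text
time_s: 19.38
tcp_pos: [0.5725, 0.2713, 0.0225]
ee_rot: [[-0.113, -0.994, -0.005], [-0.994, 0.113, -0.004], [0.004, 0.005, -1.0]]
wrist_force: [-0.7, 0.1, 0.3]
gripper_width: 0.866
gripper_force: 0.0
```

>>> servo_tool --pt "0 0 -0.1 0 75" --pt "0 0 -0.2 0 75" --pt "0 0 -0.23 0 75" --pt "0 0 -0.23 0 75" --pt "0 0 -0.23 0 45"

```text
time_s: 19.8
tcp_pos: [0.5754, 0.2729, 0.0216]
ee_rot: [[-0.112, -0.994, 0.002], [-0.994, 0.112, 0.002], [-0.002, -0.002, -1.0]]
wrist_force: [-0.3, 0.5, -0.6]
gripper_width: 0.835
gripper_force: 0.0
```

>>> servo_tool --pt "0 0 0 0 40" --pt "0 0 0 0 40" --pt "0 0 0 0 40" --pt "0 0 0 0 40" --pt "0 0 0 0 40"

```text
time_s: 20.22
tcp_pos: [0.5748, 0.2724, 0.0207]
ee_rot: [[-0.113, -0.994, 0.001], [-0.994, 0.113, 0.0], [-0.0, -0.001, -1.0]]
wrist_force: [0.1, -0.5, 3.7]
gripper_width: 0.628
gripper_force: 30.0
```

>>> servo_tool --pt "0 0 0 0 40" --pt "0 0 0 0 40" --pt "0 0 0 0 40" --pt "0 0 0 0 40" --pt "0 0 0 0 40"

```text
time_s: 20.63
tcp_pos: [0.5748, 0.2724, 0.0207]
ee_rot: [[-0.113, -0.994, 0.001], [-0.994, 0.113, 0.0], [-0.0, -0.001, -1.0]]
wrist_force: [-1.4, 0.3, 5.1]
gripper_width: 0.629
gripper_force: 30.0
```

>>> servo_tool --pt "0 0 0.8 0 40" --pt "0 0 2 0 40" --pt "0 0 3.3 0 40" --pt "0 0 4.6 0 40" --pt "0 0 6 0 40"

```text
time_s: 21.05
tcp_pos: [0.5737, 0.2717, 0.2]
ee_rot: [[-0.113, -0.994, -0.002], [-0.994, 0.113, -0.001], [0.002, 0.002, -1.0]]
wrist_force: [0.7, 0.5, -0.9]
gripper_width: 0.623
gripper_force: 30.0
```

>>> servo_tool --pt "-0.9 -0.5 0 0 40" --pt "-1.8 -1 0 0.05 40" --pt "-2.7 -1.5 0 0.1 40" --pt "-3.7 -2 0 0.15 40" --pt "-4.57 -2.5 0 0.222 40"

```text
time_s: 21.47
tcp_pos: [0.4354, 0.1959, 0.1988]
ee_rot: [[0.111, -0.994, -0.002], [-0.994, -0.111, -0.001], [0.0, 0.002, -1.0]]
wrist_force: [0.6, 0.7, 0.0]
gripper_width: 0.624
gripper_force: 30.0
```

>>> servo_tool --pt "0 -1 0 0 40" --pt "0 -2 0 0 40" --pt "0 -3 0 0 40" --pt "0 -4 0 0 40" --pt "0 -5 0 0 40"

```text
time_s: 21.88
tcp_pos: [0.4367, 0.0459, 0.1993]
ee_rot: [[0.109, -0.994, -0.001], [-0.994, -0.109, 0.0], [-0.0, 0.001, -1.0]]
wrist_force: [0.8, -0.3, -1.9]
gripper_width: 0.621
gripper_force: 30.0
```

>>> servo_tool --pt "0 -1 0 0 40" --pt "0 -2 0 0 40" --pt "0 -3 0 0 40" --pt "0 -4.06 0 0 40" --pt "0 -4.06 0 0 40"

```text
time_s: 22.3
tcp_pos: [0.4364, -0.0782, 0.199]
ee_rot: [[0.103, -0.995, -0.002], [-0.995, -0.103, -0.0], [0.0, 0.002, -1.0]]
wrist_force: [1.3, 0.7, 0.1]
gripper_width: 0.623
gripper_force: 30.0
```

>>> servo_tool --pt "0 0 -0.5 0 40" --pt "0 0 -1.5 0 40" --pt "0 0 -2.5 0 40" --pt "0 0 -3.5 0 40" --pt "0 0 -4.5 0 40"

```text
time_s: 22.72
tcp_pos: [0.4372, -0.0745, 0.0634]
ee_rot: [[0.109, -0.994, 0.001], [-0.994, -0.109, 0.0], [-0.0, -0.001, -1.0]]
wrist_force: [-0.3, -0.1, -0.2]
gripper_width: 0.628
gripper_force: 30.0
```

Run:
```python
from h import *
st()
c=look("scene")
crop(c,190,190,340,300,4,"r1.png")
```

```text
t 22.7167 tcp mm [437.2 -74.5  63.4] yaw 6.2 w 54.6 gf 29.99991541961208 F [-0.3 -0.1 -0.2]
```

>>> servo_tool --pt "0 0 -0.3 0 40" --pt "0 0 -0.6 0 40" --pt "0 0 -0.9 0 40" --pt "0 0 -1.1 0 40" --pt "0 0 -1.2 0 40"

```text
time_s: 23.18
tcp_pos: [0.4373, -0.0745, 0.0284]
ee_rot: [[0.109, -0.994, -0.001], [-0.994, -0.109, -0.0], [0.0, 0.001, -1.0]]
wrist_force: [-0.1, 0.1, -0.2]
gripper_width: 0.622
gripper_force: 30.0
```

>>> servo_tool --pt "0 0 -0.03 0 40" --pt "0 0 -0.06 0 40" --pt "0 0 -0.08 0 40" --pt "0 0 -0.08 0 40" --pt "0 0 -0.08 0 40"

```text
time_s: 23.6
tcp_pos: [0.4377, -0.0746, 0.0266]
ee_rot: [[0.109, -0.994, 0.001], [-0.994, -0.109, 0.0], [-0.0, -0.001, -1.0]]
wrist_force: [-0.7, -0.2, -0.4]
gripper_width: 0.629
gripper_force: 30.0
```

>>> servo_tool --pt "0 0 0 0 68" --pt "0 0 0 0 68" --pt "0 0 0 0 68" --pt "0 0 0 0 68" --pt "0 0 0 0 68"

```text
time_s: 24.02
tcp_pos: [0.4375, -0.0746, 0.0263]
ee_rot: [[0.109, -0.994, 0.0], [-0.994, -0.109, 0.0], [0.0, -0.0, -1.0]]
wrist_force: [-0.1, -0.3, -0.4]
gripper_width: 0.775
gripper_force: 0.0
```

>>> servo_tool --pt "0 0 0.2 0 68" --pt "0 0 0.7 0 68" --pt "0 0 1.7 0 68" --pt "0 0 3 0 68" --pt "0 0 4.2 0 68"

```text
time_s: 24.43
tcp_pos: [0.4369, -0.0748, 0.1542]
ee_rot: [[0.109, -0.994, -0.001], [-0.994, -0.109, -0.0], [0.0, 0.001, -1.0]]
wrist_force: [1.7, 1.1, -0.3]
gripper_width: 0.778
gripper_force: 0.0
```

```bash
python3 -c "
from h import *
st()"
```

```text
t 24.4333 tcp mm [436.9 -74.8 154.2] yaw 6.3 w 67.7 gf 0.0 F [ 1.7  1.1 -0.3]
```

>>> servo_tool --pt "0 -1 0 0 45" --pt "0 -2 0 0 45" --pt "0 -3 0 0 45" --pt "0 -4 0 0 45" --pt "0 -5 0 0 45"

```text
time_s: 24.85
tcp_pos: [0.4372, -0.2259, 0.153]
ee_rot: [[0.109, -0.994, 0.001], [-0.994, -0.109, -0.0], [0.0, -0.001, -1.0]]
wrist_force: [1.0, 0.4, 0.8]
gripper_width: 0.542
gripper_force: 0.0
```

>>> servo_tool --pt "0 -1 0 0.05 45" --pt "0 -2 0 0.1 45" --pt "0.2 -3 0 0.15 45" --pt "0.9 -3.32 0 0.187 45" --pt "1.8 -3.32 0 0.187 45"

```text
time_s: 25.27
tcp_pos: [0.4903, -0.3268, 0.1527]
ee_rot: [[0.288, -0.958, -0.001], [-0.958, -0.288, 0.0], [-0.0, 0.001, -1.0]]
wrist_force: [-0.3, -0.3, 0.7]
gripper_width: 0.519
gripper_force: 0.0
```

>>> servo_tool --pt "0.9 0 0 0 45" --pt "1.86 0 -0.4 0 45" --pt "1.86 0 -1.4 0 45" --pt "1.86 0 -2.4 0 45" --pt "1.86 0 -3.3 0 45"

```text
time_s: 25.68
tcp_pos: [0.5473, -0.3239, 0.052]
ee_rot: [[0.292, -0.957, -0.0], [-0.957, -0.292, 0.0], [-0.001, 0.0, -1.0]]
wrist_force: [-0.5, 0.3, -0.1]
gripper_width: 0.517
gripper_force: 0.0
```

>>> servo_tool --pt "0 0 0 0 45" --pt "0 0 0 0 45" --pt "0 0 0 0 45" --pt "0 0 0 0 45" --pt "0 0 0 0 45"

```text
time_s: 26.1
tcp_pos: [0.5485, -0.3247, 0.0557]
ee_rot: [[0.292, -0.956, 0.004], [-0.956, -0.292, -0.001], [0.003, -0.003, -1.0]]
wrist_force: [0.7, -0.8, 0.4]
gripper_width: 0.517
gripper_force: 0.0
```

```bash
python3 -c "
from h import *
st()"
```

```text
t 26.1 tcp mm [ 548.5 -324.7   55.7] yaw 17.0 w 44.9 gf 0.0 F [ 0.7 -0.8  0.4]
```

>>> servo_tool --pt "0 0 -0.4 0 45" --pt "0 0 -0.8 0 45" --pt "0 0 -1.12 0 45" --pt "0 0 -1.12 0 45" --pt "0 0 -1.12 0 12"

```text
time_s: 26.52
tcp_pos: [0.5466, -0.324, 0.0183]
ee_rot: [[0.292, -0.957, -0.002], [-0.957, -0.292, 0.001], [-0.001, 0.002, -1.0]]
wrist_force: [-0.5, -0.1, 0.3]
gripper_width: 0.492
gripper_force: 0.0
```

>>> servo_tool --pt "0 0 0 0 12" --pt "0 0 0 0 12" --pt "0 0 0 0 12" --pt "0 0 0 0 12" --pt "0 0 0 0 12"

```text
time_s: 26.93
tcp_pos: [0.5472, -0.3242, 0.0197]
ee_rot: [[0.292, -0.957, -0.0], [-0.957, -0.292, 0.0], [-0.0, 0.0, -1.0]]
wrist_force: [-0.3, -0.4, -1.0]
gripper_width: 0.28
gripper_force: 30.0
```

>>> servo_tool --pt "0 0 0 0 12" --pt "0 0 0 0 12" --pt "0 0 0 0 12" --pt "0 0 0 0 12" --pt "0 0 0 0 12"

```text
time_s: 27.35
tcp_pos: [0.5473, -0.3242, 0.0197]
ee_rot: [[0.292, -0.957, 0.0], [-0.957, -0.292, -0.0], [0.0, -0.0, -1.0]]
wrist_force: [0.4, 0.4, -0.1]
gripper_width: 0.281
gripper_force: 30.0
```

>>> servo_tool --pt "0 0 0.7 0 12" --pt "0 0 1.7 0 12" --pt "0 0 2.7 0 12" --pt "-0.5 0 3.67 0 12" --pt "-1.4 0 3.67 0 12"

```text
time_s: 27.77
tcp_pos: [0.5107, -0.3262, 0.1365]
ee_rot: [[0.295, -0.955, 0.013], [-0.955, -0.295, -0.007], [0.011, -0.011, -1.0]]
wrist_force: [1.2, -1.6, 0.4]
gripper_width: 0.278
gripper_force: 30.0
```

>>> servo_tool --pt "-0.9 0.5 0 -0.05 12" --pt "-1.7 1.3 0 -0.1 12" --pt "-1.99 2.4 0 -0.15 12" --pt "-1.99 3.5 0 -0.187 12" --pt "-1.99 4.6 0 -0.187 12"

```text
time_s: 28.18
tcp_pos: [0.4445, -0.1854, 0.1302]
ee_rot: [[0.106, -0.994, 0.001], [-0.994, -0.106, -0.0], [0.0, -0.001, -1.0]]
wrist_force: [1.4, 0.5, 0.3]
gripper_width: 0.286
gripper_force: 30.0
```

>>> servo_tool --pt "0 0.6 0 0 12" --pt "0 1.06 0 0 12" --pt "0 1.06 -0.5 0 12" --pt "0 1.06 -1.3 0 12" --pt "0 1.06 -2 0 12"

```text
time_s: 28.6
tcp_pos: [0.446, -0.1539, 0.0698]
ee_rot: [[0.11, -0.994, 0.003], [-0.994, -0.11, 0.0], [0.0, -0.003, -1.0]]
wrist_force: [0.4, 0.1, -0.1]
gripper_width: 0.283
gripper_force: 30.0
```

>>> servo_tool --pt "0 0 0 0 12" --pt "0 0 0 0 12" --pt "0 0 0 0 12" --pt "0 0 0 0 12" --pt "0 0 0 0 12"

```text
time_s: 29.02
tcp_pos: [0.4465, -0.1545, 0.071]
ee_rot: [[0.109, -0.994, 0.003], [-0.994, -0.109, -0.0], [0.0, -0.003, -1.0]]
wrist_force: [0.7, -0.2, 0.1]
gripper_width: 0.277
gripper_force: 30.0
```

Good. Down to z 24 (−1.53), release to 42 and leave.

>>> servo_tool --pt "0 0 -0.4 0 12" --pt "0 0 -0.8 0 12" --pt "0 0 -1.2 0 12" --pt "0 0 -1.4 0 12" --pt "0 0 -1.5 0 12"

```text
time_s: 29.43
tcp_pos: [0.4455, -0.1545, 0.0246]
ee_rot: [[0.109, -0.994, -0.0], [-0.994, -0.109, -0.0], [-0.0, 0.0, -1.0]]
wrist_force: [0.4, 0.1, 0.2]
gripper_width: 0.285
gripper_force: 30.0
```

>>> servo_tool --pt "0 0 0 0 12" --pt "0 0 -0.03 0 12" --pt "0 0 -0.03 0 12" --pt "0 0 -0.03 0 42" --pt "0 0 -0.03 0 42"

```text
time_s: 29.85
tcp_pos: [0.4459, -0.1544, 0.0244]
ee_rot: [[0.109, -0.994, 0.001], [-0.994, -0.109, -0.0], [0.0, -0.001, -1.0]]
wrist_force: [-0.1, 0.0, -0.8]
gripper_width: 0.361
gripper_force: 0.0
```

>>> servo_tool --pt "0 0 0 0 42" --pt "0 0 0 0 42" --pt "0 0 0 0 42" --pt "0 0 0.3 0 42" --pt "0 0 1 0 42"

```text
time_s: 30.27
tcp_pos: [0.4436, -0.1544, 0.0526]
ee_rot: [[0.108, -0.994, -0.006], [-0.994, -0.108, 0.0], [-0.001, 0.006, -1.0]]
wrist_force: [0.6, -0.0, 0.1]
gripper_width: 0.483
gripper_force: 0.0
```

>>> servo_tool --pt "0 0 1 0 50" --pt "0 0 2 0 50" --pt "0 0 3 0 50" --pt "0 0 3 0 50" --pt "0 0 3 0 50"

```text
time_s: 30.68
tcp_pos: [0.4466, -0.1544, 0.1463]
ee_rot: [[0.109, -0.994, 0.005], [-0.994, -0.109, 0.0], [0.001, -0.005, -1.0]]
wrist_force: [-0.7, -0.3, -0.4]
gripper_width: 0.571
gripper_force: 0.0
```

```bash
python3 -c "
from h import *
st()"
```

```text
t 30.6833 tcp mm [ 446.6 -154.4  146.3] yaw 6.2 w 49.6 gf 0.0 F [-0.7 -0.3 -0.4]
```

>>> servo_tool --pt "0 -1 0 0 55" --pt "0 -2.2 0 0 55" --pt "0 -3.4 0 0 55" --pt "0 -4.6 0 0 55" --pt "0 -5.8 0 0 55"

```text
time_s: 31.1
tcp_pos: [0.4444, -0.3295, 0.1425]
ee_rot: [[0.109, -0.994, -0.003], [-0.994, -0.109, 0.001], [-0.002, 0.003, -1.0]]
wrist_force: [1.4, -0.3, 0.5]
gripper_width: 0.629
gripper_force: 0.0
```

>>> servo_tool --pt "-0.1 -1 0 0 55" --pt "-0.23 -2 0 0 55" --pt "-0.23 -2.27 -0.5 0 55" --pt "-0.23 -2.27 -1.2 0 55" --pt "-0.23 -2.27 -2 0 55"

```text
time_s: 31.52
tcp_pos: [0.438, -0.3974, 0.0825]
ee_rot: [[0.107, -0.994, -0.0], [-0.994, -0.107, 0.0], [-0.0, 0.0, -1.0]]
wrist_force: [-0.6, -0.1, -0.5]
gripper_width: 0.629
gripper_force: 0.0
```

>>> servo_tool --pt "0 0 -0.6 0 55" --pt "0 0 -1.2 0 55" --pt "0 0 -1.8 0 55" --pt "0 0 -2.07 0 55" --pt "0 0 -2.07 0 55"

```text
time_s: 31.93
tcp_pos: [0.437, -0.3957, 0.0193]
ee_rot: [[0.109, -0.994, -0.005], [-0.994, -0.109, 0.003], [-0.003, 0.005, -1.0]]
wrist_force: [0.1, 0.1, 1.3]
gripper_width: 0.629
gripper_force: 0.0
```

>>> servo_tool --pt "0 0 0 0 55" --pt "0 0 0 0 18" --pt "0 0 0 0 18" --pt "0 0 0 0 18" --pt "0 0 0 0 18"

```text
time_s: 32.35
tcp_pos: [0.4389, -0.3966, 0.0224]
ee_rot: [[0.109, -0.994, 0.001], [-0.994, -0.109, -0.0], [0.001, -0.001, -1.0]]
wrist_force: [0.1, -0.1, -0.2]
gripper_width: 0.416
gripper_force: 0.0
```

>>> servo_tool --pt "0 0 0 0 18" --pt "0 0 0 0 18" --pt "0 0 0 0 18" --pt "0 0 0 0 18" --pt "0 0 0 0 18"

```text
time_s: 32.77
tcp_pos: [0.4389, -0.3966, 0.0222]
ee_rot: [[0.109, -0.994, 0.0], [-0.994, -0.109, -0.0], [0.0, -0.0, -1.0]]
wrist_force: [-0.7, 1.4, 3.1]
gripper_width: 0.338
gripper_force: 30.0
```

Run:
```python
from fit import *
st()
for n in("plate","short"): M[n]=[[(x,y,z+.004) for x,y,z in q] for q in M[n]]
hsv=cv2.cvtColor(big,cv2.COLOR_RGB2HSV)
for thr in(75,95):
    d=(big.max(2)<thr).astype(np.uint8)
    fit("plate",290,232,d,20);fit("short",316,231,d,16)
crop(c,260,200,420,290,5,"y1.png")
```

```text
t 32.8167 tcp mm [ 438.8 -396.7   22.2] yaw 6.3 w 29.6 gf 29.992761009009996 F [-0.1  1.1  3.2]
plate x,y mm [435.4 -74.2] deg 276.9 loss 0.238 area ratio 0.76
short x,y mm [ 444.5 -153.9] deg 7.8 loss 0.627 area ratio 0.37
plate x,y mm [435.1 -74.3] deg 273.4 loss 0.144 area ratio 0.86
short x,y mm [ 445.5 -153.4] deg 7.2 loss 0.24 area ratio 0.76
```

>>> servo_tool --pt "0 0 0.7 0 18" --pt "0 0 1.7 0 18" --pt "0 0 2.7 0 18" --pt "0 0.5 3.5 0 18" --pt "0 1.3 3.5 0 18"

```text
time_s: 33.23
tcp_pos: [0.4416, -0.3602, 0.1318]
ee_rot: [[0.108, -0.994, 0.009], [-0.994, -0.108, -0.006], [0.007, -0.009, -1.0]]
wrist_force: [0.4, -0.9, -0.4]
gripper_width: 0.338
gripper_force: 30.0
```

>>> servo_tool --pt "0 1 0 0 18" --pt "0 2.2 0 0 18" --pt "0 3.4 0 0 18" --pt "0 4.6 0 0 18" --pt "0 5.8 0 0 18"

```text
time_s: 33.65
tcp_pos: [0.4381, -0.182, 0.1265]
ee_rot: [[0.108, -0.994, -0.0], [-0.994, -0.108, 0.0], [-0.0, 0.0, -1.0]]
wrist_force: [1.1, 0.7, -0.5]
gripper_width: 0.338
gripper_force: 30.0
```

>>> servo_tool --pt "-0.06 1.1 0 0 18" --pt "-0.06 2.1 0 0 18" --pt "-0.06 3.1 0 0 18" --pt "-0.06 3.64 -0.5 0 18" --pt "-0.06 3.64 -1.3 0 18"

```text
time_s: 34.07
tcp_pos: [0.439, -0.0715, 0.0894]
ee_rot: [[0.113, -0.994, 0.007], [-0.994, -0.113, 0.001], [-0.0, -0.007, -1.0]]
wrist_force: [0.0, -0.3, -1.3]
gripper_width: 0.338
gripper_force: 30.0
```

>>> servo_tool --pt "0 0 -0.4 0 18" --pt "0 0 -0.8 0 18" --pt "0 0 -1.2 0 18" --pt "0 0 -1.5 0 18" --pt "0 0 -1.55 0 18"

```text
time_s: 34.48
tcp_pos: [0.4355, -0.0745, 0.0396]
ee_rot: [[0.108, -0.994, -0.004], [-0.994, -0.108, -0.0], [0.0, 0.004, -1.0]]
wrist_force: [-0.0, 0.2, 0.9]
gripper_width: 0.34
gripper_force: 30.0
```

>>> servo_tool --pt "0 0 0 0 18" --pt "0 0 0 0 18" --pt "0 0 0 0 18" --pt "0 0 -0.04 0 18" --pt "0 0 -0.07 0 18"

```text
time_s: 34.9
tcp_pos: [0.4372, -0.0743, 0.0396]
ee_rot: [[0.109, -0.994, 0.001], [-0.994, -0.109, 0.0], [-0.0, -0.001, -1.0]]
wrist_force: [0.1, -0.6, -0.1]
gripper_width: 0.338
gripper_force: 30.0
```

```bash
python3 -c "
from h import *
st()"
```

```text
t 34.9 tcp mm [437.2 -74.3  39.6] yaw 6.2 w 29.4 gf 29.989729081989935 F [ 0.1 -0.6 -0.1]
```

>>> servo_tool --pt "0 0 -0.03 0 18" --pt "0 0 -0.04 0 18" --pt "0 0 -0.04 0 18" --pt "0 0 -0.04 0 18" --pt "0 0 -0.04 0 48"

```text
time_s: 35.32
tcp_pos: [0.437, -0.0743, 0.0381]
ee_rot: [[0.109, -0.994, 0.0], [-0.994, -0.109, 0.0], [0.0, -0.0, -1.0]]
wrist_force: [-0.4, 0.0, -0.4]
gripper_width: 0.364
gripper_force: 0.0
```

>>> servo_tool --pt "0 0 0 0 48" --pt "0 0 0 0 48" --pt "0 0 0 0 48" --pt "0 0 0 0 48" --pt "0 0 0.5 0 48"

```text
time_s: 35.73
tcp_pos: [0.4349, -0.0746, 0.0512]
ee_rot: [[0.108, -0.994, -0.006], [-0.994, -0.108, -0.001], [0.0, 0.006, -1.0]]
wrist_force: [0.5, 0.0, -0.5]
gripper_width: 0.541
gripper_force: 0.0
```

>>> servo_tool --pt "0 0 0.8 0 48" --pt "0 0 1.8 0 48" --pt "0 0 2.8 0 48" --pt "0 0 3.5 0 48" --pt "0 0 3.5 0 48"

```text
time_s: 36.15
tcp_pos: [0.4398, -0.0741, 0.1625]
ee_rot: [[0.11, -0.994, 0.01], [-0.994, -0.11, 0.001], [0.0, -0.01, -1.0]]
wrist_force: [1.1, 0.5, -0.2]
gripper_width: 0.549
gripper_force: 0.0
```

>>> servo_tool --pt "0 1 0 -0.1 45" --pt "0 2 0 -0.2 45" --pt "-0.1 3 0 -0.3 45" --pt "-0.2 4 0 -0.389 45" --pt "-0.34 4.38 0 -0.389 45"

```text
time_s: 36.57
tcp_pos: [0.4267, 0.0595, 0.1576]
ee_rot: [[-0.277, -0.961, 0.0], [-0.961, 0.277, 0.0], [-0.0, -0.0, -1.0]]
wrist_force: [0.4, -0.5, 0.1]
gripper_width: 0.516
gripper_force: 0.0
```

>>> servo_tool --pt "0 0 0 0 45" --pt "0 0 0 0 45" --pt "0 0 0 0 45" --pt "0 0 0 0 45" --pt "0 0 0 0 45"

```text
time_s: 36.98
tcp_pos: [0.4267, 0.0563, 0.1578]
ee_rot: [[-0.278, -0.961, -0.0], [-0.961, 0.278, -0.0], [0.0, 0.0, -1.0]]
wrist_force: [-0.9, 0.3, -0.3]
gripper_width: 0.517
gripper_force: 0.0
```

Run:
```python
from fit import *
st();crop(c,230,200,350,290,5,"y2.png")
s=look("scene");crop(s,190,180,330,300,4,"y3.png")
b=[(c["pixels"][:,:,2].astype(int)-c["pixels"][:,:,0])]
```

```text
t 37.0333 tcp mm [426.7  56.4 157.9] yaw 163.9 w 45.0 gf 0.0 F [0.8 0.4 0.6]
```

>>> servo_tool --pt "0 0 -1 0 45" --pt "0 0 -2 0 45" --pt "0 0 -3 0 45" --pt "0 0 -4 0 45" --pt "0 0 -4.4 0 45"

```text
time_s: 37.5
tcp_pos: [0.4248, 0.0557, 0.023]
ee_rot: [[-0.278, -0.961, -0.005], [-0.961, 0.278, -0.002], [0.004, 0.004, -1.0]]
wrist_force: [-1.2, -0.5, 0.1]
gripper_width: 0.521
gripper_force: 0.0
```

>>> servo_tool --pt "0 0 -0.1 0 45" --pt "0 0 -0.18 0 45" --pt "0 0 -0.18 0 45" --pt "0 0 -0.18 0 12" --pt "0 0 -0.18 0 12"

```text
time_s: 37.92
tcp_pos: [0.4275, 0.0574, 0.0217]
ee_rot: [[-0.276, -0.961, 0.003], [-0.961, 0.276, 0.001], [-0.002, -0.002, -1.0]]
wrist_force: [-0.0, -0.2, 0.7]
gripper_width: 0.437
gripper_force: 0.0
```

>>> servo_tool --pt "0 0 0 0 12" --pt "0 0 0 0 12" --pt "0 0 0 0 12" --pt "0 0 0 0 12" --pt "0 0 0 0 12"

```text
time_s: 38.33
tcp_pos: [0.4271, 0.0573, 0.0212]
ee_rot: [[-0.276, -0.961, 0.001], [-0.961, 0.276, 0.0], [-0.001, -0.001, -1.0]]
wrist_force: [-1.3, -0.1, 5.6]
gripper_width: 0.279
gripper_force: 30.0
```

>>> servo_tool --pt "0 0 0 0 12" --pt "0 0 0 0 12" --pt "0 0 0 0 12" --pt "0 0 0 0 12" --pt "0 0 0 0 12"

```text
time_s: 38.75
tcp_pos: [0.4271, 0.0573, 0.0212]
ee_rot: [[-0.276, -0.961, 0.001], [-0.961, 0.276, 0.0], [-0.001, -0.001, -1.0]]
wrist_force: [-1.2, 0.3, 7.1]
gripper_width: 0.28
gripper_force: 30.0
```

>>> servo_tool --pt "0 0 1 0 12" --pt "0 0 2 0 12" --pt "0 0 3 0 12" --pt "0.5 0 4 0 12" --pt "1 0 5 0 12"

```text
time_s: 39.17
tcp_pos: [0.4559, 0.0568, 0.1722]
ee_rot: [[-0.276, -0.961, -0.0], [-0.961, 0.276, 0.0], [-0.0, 0.001, -1.0]]
wrist_force: [1.7, 0.4, -0.9]
gripper_width: 0.279
gripper_force: 30.0
```

>>> servo_tool --pt "0.3 1 0.5 0 12" --pt "0.5 2 0.5 0.05 12" --pt "0.5 3.1 0.5 0.11 12" --pt "0.5 4.2 0.5 0.11 12" --pt "0.5 5.3 0.5 0.11 12"

```text
time_s: 39.58
tcp_pos: [0.4711, 0.2172, 0.1854]
ee_rot: [[-0.17, -0.985, -0.001], [-0.985, 0.17, -0.0], [0.0, 0.001, -1.0]]
wrist_force: [0.3, 0.6, 0.3]
gripper_width: 0.279
gripper_force: 30.0
```

>>> servo_tool --pt "0 1.1 0 0 12" --pt "0 2.2 0 0 12" --pt "-0.5 3.32 0 0 12" --pt "-1.2 3.32 -0.3 0 12" --pt "-1.71 3.32 -1 0 12"

```text
time_s: 40.0
tcp_pos: [0.4202, 0.3186, 0.1568]
ee_rot: [[-0.167, -0.986, 0.003], [-0.986, 0.167, 0.004], [-0.004, -0.002, -1.0]]
wrist_force: [0.4, -0.3, -0.3]
gripper_width: 0.281
gripper_force: 30.0
```

>>> servo_tool --pt "0 0 -0.8 0 12" --pt "0 0 -1.6 0 12" --pt "0 0 -2.4 0 12" --pt "0 0 -3 0 12" --pt "0 0 -3 0 12"

```text
time_s: 40.42
tcp_pos: [0.4181, 0.3132, 0.0616]
ee_rot: [[-0.17, -0.985, -0.006], [-0.985, 0.17, -0.007], [0.008, 0.005, -1.0]]
wrist_force: [0.1, -0.7, -1.2]
gripper_width: 0.279
gripper_force: 30.0
```

>>> servo_tool --pt "0 0 0 0 12" --pt "0 0 0 0 12" --pt "0 0 0 0 12" --pt "0 0 0 0 12" --pt "0 0 0 0 12"

```text
time_s: 40.83
tcp_pos: [0.4207, 0.3161, 0.0667]
ee_rot: [[-0.169, -0.986, 0.001], [-0.986, 0.169, 0.002], [-0.002, -0.001, -1.0]]
wrist_force: [-0.2, 0.4, -0.2]
gripper_width: 0.28
gripper_force: 30.0
```

Run:
```python
from h import *
st()
```

```text
t 40.8333 tcp mm [420.7 316.1  66.7] yaw 170.3 w 24.4 gf 29.99979704618454 F [-0.2  0.4 -0.2]
```

Down to about z 25 (−1.38).

>>> servo_tool --pt "0 0 -0.3 0 12" --pt "0 0 -0.6 0 12" --pt "0 0 -0.9 0 12" --pt "0 0 -1.1 0 12" --pt "0 0 -1.25 0 12"

```text
time_s: 41.25
tcp_pos: [0.4199, 0.3151, 0.0266]
ee_rot: [[-0.169, -0.986, -0.001], [-0.986, 0.169, -0.002], [0.002, 0.001, -1.0]]
wrist_force: [0.4, -0.5, -0.2]
gripper_width: 0.281
gripper_force: 30.0
```

>>> servo_tool --pt "0 0 0 0 12" --pt "0 0 -0.05 0 12" --pt "0 0 -0.1 0 12" --pt "0 0 -0.1 0 12" --pt "0 0 -0.1 0 12"

```text
time_s: 41.67
tcp_pos: [0.4205, 0.3159, 0.0254]
ee_rot: [[-0.169, -0.986, 0.0], [-0.986, 0.169, 0.001], [-0.001, -0.0, -1.0]]
wrist_force: [-0.1, 0.1, -0.3]
gripper_width: 0.28
gripper_force: 30.0
```

>>> servo_tool --pt "0 0 0 0 12" --pt "0 0 0 0 42" --pt "0 0 0 0 42" --pt "0 0 0 0 42" --pt "0 0 0 0 42"

```text
time_s: 42.08
tcp_pos: [0.4204, 0.3157, 0.0252]
ee_rot: [[-0.169, -0.986, 0.0], [-0.986, 0.169, 0.0], [-0.0, -0.0, -1.0]]
wrist_force: [-0.0, 0.6, 0.5]
gripper_width: 0.451
gripper_force: 0.0
```

>>> servo_tool --pt "0 0 0.3 0 42" --pt "0 0 1 0 42" --pt "0 0 2 0 42" --pt "0 0 3 0 42" --pt "0 0 4 0 42"

```text
time_s: 42.5
tcp_pos: [0.4202, 0.3154, 0.147]
ee_rot: [[-0.169, -0.986, 0.0], [-0.986, 0.169, -0.0], [0.0, -0.0, -1.0]]
wrist_force: [1.0, 1.1, -0.6]
gripper_width: 0.48
gripper_force: 0.0
```

>>> servo_tool --pt "1 0 0.8 0 42" --pt "2 0 1.5 0 42" --pt "3 -0.5 1.5 0 42" --pt "4 -1 1.5 0 42" --pt "5 -1 1.5 0 42"

```text
time_s: 42.92
tcp_pos: [0.5713, 0.2835, 0.1918]
ee_rot: [[-0.171, -0.985, 0.0], [-0.985, 0.171, 0.001], [-0.001, -0.0, -1.0]]
wrist_force: [-0.8, 0.7, 0.0]
gripper_width: 0.478
gripper_force: 0.0
```

Run:
```python
from fit import *
st();s=look("scene")
a=cv2.resize(c["pixels"][205:270,115:185,::-1],(420,390),interpolation=2);b=cv2.resize(c["pixels"][205:270,265:335,::-1],(370,390),interpolation=2)
d=cv2.resize(s["pixels"][150:300,140:350,::-1],(290,207),interpolation=2)
o=np.zeros((600,790,3),np.uint8);o[:390,:420]=a;o[:390,420:]=b;o[393:,:290]=d
e=cv2.resize(s["pixels"][150:205,160:225,::-1],(245,207),interpolation=2);f=cv2.resize(s["pixels"][220:275,215:300,::-1],(250,207),interpolation=2)
o[393:,292:537]=e;o[393:,540:790]=f
cv2.imwrite("pics/final.png",o)
for n in("long",): M[n]=[[(x,y,z+.004) for x,y,z in q] for q in M[n]]
for thr in(60,75,95): fit("long",164,237,(big.max(2)<thr).astype(np.uint8),20)
```

```text
t 42.9667 tcp mm [576.5 284.4 190.8] yaw 170.1 w 42.3 gf 0.0 F [6.1 1.6 2.1]
long x,y mm [419.5 324.5] deg 164.0 loss 0.521 area ratio 0.48
long x,y mm [419.8 323.1] deg 168.0 loss 0.277 area ratio 0.75
long x,y mm [417.6 342.5] deg 181.8 loss 0.514 area ratio 2.01
```

View pics/final.png

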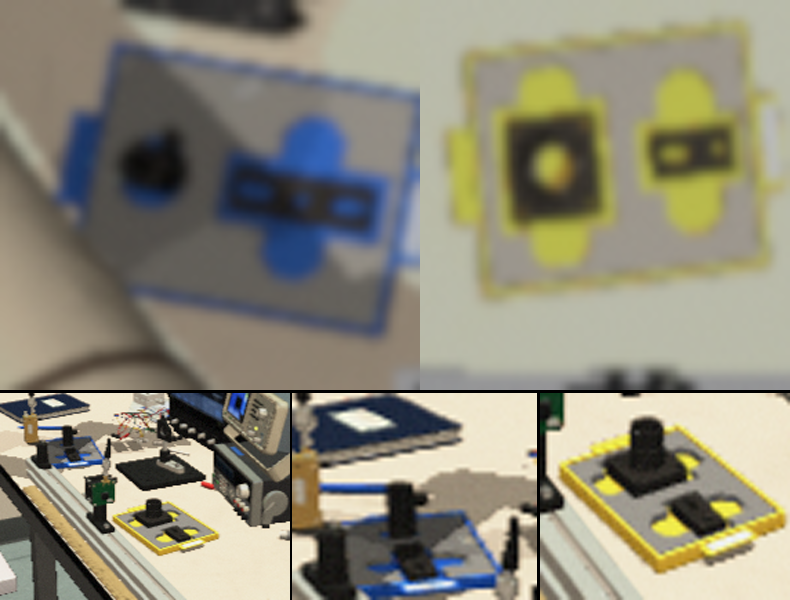

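>>> servo_tool --pt "0 0 0 0 42" --pt "0 0 0 0 42" --pt "0 0 0 0 42" --pt "0 0 0 0 42" --pt "0 0 0 0 42"

```text
time_s: 43.43
tcp_pos: [0.5696, 0.2861, 0.1906]
ee_rot: [[-0.168, -0.986, 0.0], [-0.986, 0.168, 0.0], [-0.0, -0.0, -1.0]]
wrist_force: [0.3, -0.1, 0.7]
gripper_width: 0.48
gripper_force: 0.0
```

```bash
python3 -c "
from h import *
st();print(r.finish_job())"
```

```text
t 43.4333 tcp mm [569.6 286.1 190.6] yaw 170.3 w 41.8 gf 0.0 F [ 0.3 -0.1  0.7]
the job is handed in; nothing more can be done
None
```

Both kits are made up and the job was handed in at about 43 s: the final pictures show all five parts in place, but `finish_job` returned no verdict, and the tall holder stands about 5 mm off the well's centre because of a small unlisted object in the well that would not lift out.

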